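File a drained instrument cassette beside its twin in the packed rack

ROBOT

A 7-joint arm with a two-finger parallel gripper is mounted at the origin on the work surface. World frame = base frame: x ahead of the robot, y to its left, z up, the work surface at z = 0. Lengths are in m, angles in rad, forces in N, time in s.
With the tool pointing down it reaches from about 0.425 to 0.825 m from the base axis. Payload 3.6 kg.
Tool frame: the origin (TCP) lies on the centre line of the jaws, within the pads' length; the fingertips stand manip.tip_extent ahead of it and the grasp point (between the pads) lies 5 mm behind it (manip.tip_extent is the distance from the TCP to the fingertips, in m); z points along the fingers, y is the direction in which the jaws open and shut (so a half turn about z gives the same grasp; the last joint's range is limited). The gripper opens to 93 mm and grips with 3 to 60 N. Pads are 15 mm wide; open, the fingers measure 128 mm over their backs; the gripper's body (75 mm by 188 mm) begins 65 mm behind the grasp point.
Start: joints at [-1.335, 0.615, -0.013, 1.423, 0.008, 1.103, -0.04], TCP at [0.169, 0.628, 0.233] pointing down, gripper open.
Joint ranges: [-3.12, 3.12], [-0.3, 2.06], [-1.34, 1.32], [0.26, 2.42], [-1.36, 4.5], [0.01, 1.98], [-2.84, 2.84]. Speed limits (rad/s): [2.79, 2.79, 3.14, 3.14, 3.14, 3.14, 3.14].

INTERFACE

Orientations are given as a rotation vector (axis times angle).
In Python, from bench import manip, grab_frame, calibration, silhouettes gives the robot as it stands.
- The arm moves only by the shell command python3 -m creep 'ROWS' [FORCE]. ROWS is text: rows parted by semicolons, each of 5 numbers parted by spaces: the shift along the world's x, y, z in mm, then the turn about the world's z in degrees, then the gripper's target within -1 to 1 (shut at 1, half-way at 0, fully open at -1). In form: tx ty tz twist fingers; .... A call has 1 to 12 rows; each row is the pose to reach, as a shift and turn from the pose commanded when the call began; what a row does not reach only later rows make up. A row lasts 1/8 s, in which the tool goes at most 62.5 mm and 10.7 degrees, less where a joint would pass 70% of its speed; a pose out of reach is approached as far as the arm can. A call with a gripper value outside its range is refused whole. The fingers move at their own pace and stop on an object; FORCE is the grip in N (left out, the last holds). Time passes only in rows, so rows that repeat a pose let the fingers close. It gives the time, the measured TCP pose, the force and the opening at its end, in the units of the state.
- manip.state(): the state, without advancing time (a new reading comes with each control period).
- grab_frame(name): name is "scene" or "top" or "wrist"; returns the picture (400x640x3 uint8, red, green, blue); there is no depth.
- calibration(name): a dict with "K" (3x3 intrinsics, pixels), "D" ([k1, k2, p1, p2, k3] as OpenCV has them; the pictures are not rectified), "cam_to_world" (4x4, takes a point from camera to world coordinates); the wrist camera has in their place "T_tool_cam" (4x4, takes a point from camera to tool coordinates, whose origin is the TCP and whose axes are the flange's). Camera axes: x right, y down, z forward; pixel columns grow to the right and rows downward; lengths in m; the calibration is good to about 2 mm. A picture is of the moment at which its call begins: read the wrist's pose just before it. calibration takes no time and is no camera call.
- manip.sign_off(): hands the job in, once; it reports no verdict.
Trained networks look in the newest picture that a camera, given by its name, has taken for a name from the list of things; names that differ only in an ending like _2 or _b are one class to them, and where a whole thing is asked for, a point or a joint stands for the part that bears it (a point fixed in the world has none). Each returns a list of dicts, best first, with "conf" (0 to 1); they miss things now and then, are a little off and sometimes report something else, mostly with a low value. They report only what shows in the picture. A call takes as long as a camera call. They do not tell look-alikes from the thing itself.
- silhouettes(camera, name): "mask" (400x640 bool, what is visible of it) and "extent" ([centre column, centre row, width, height] in pixels, round what is visible of it).
The state is a dict: "t": time; "joint_positions": joint angles; "joint_vel": joint speeds; "effort": joint torques, N m; "ee_pos": TCP position; "eef_rot": TCP orientation; "wrist_force": force on the tool from outside, world axes, zero at the start; "wrist_torque": the same for the moment, N m; "finger_gap": finger opening in m.
Only numpy, scipy, OpenCV 4.12 (cv2) and the standard library are available. Lean on these libraries where they do the work, as an engineer would, in place of code of your own. Each camera call takes 0.05 s, during which the arm holds its last target.

TASK

File the drained instrument cassette from the A-frame stand in the sloping rack, directly to the left (seen from the robot) of the one cassette there with the same long middle handle. Slide the standing cassettes apart along the rack to make room, without lifting any of them out, and set it fully home: handle up, down on the rack's floor, square and level with the others, close beside its twin. Leave all the cassettes standing square in the rack, let go, and leave the spray bottle, wipes tub, beaker and lamp alone.

Things in the scene. Friction and masses are not known exactly. Their poses are not given: they have to be found in the camera images.
- rack: fixed rack; floor slopes 25 deg, rising away from the robot. Origin: centre of the floor's top face, 56 mm over the counter; x up the slope, y level along the row to the left, z square to the floor. Inside y = -125 to 125 mm; end plates 60 mm high; stop lip 28 mm high, inner face x = -91.5 mm. Cassettes stand on edge, thickness along y; 50 mm is free in all. They slide easily, also to the lip
- stray: steel cassette 180 (x) x 40 (y) x 90 (z) mm, 0.2-0.45 kg, origin centre of underside, z to its handle. Bow handle in the middle, 110 mm long: flat black bar 12 mm thick (y) and 14 high (z), centre line 123 mm above the underside, 27 mm clear under it. Both ends are alike (either way round will do). Leans on the stand
- twin: steel cassette 180 (x) x 40 (y) x 90 (z) mm, 0.2-0.45 kg, origin centre of underside, z to its handle. The one in the row like the stray: middle bow 110 mm long, flat black bar 12 mm thick (y) and 14 high (z), centre line 123 mm above the underside, 27 mm clear under it. In the rack its axes start parallel to the rack's. At any of the five places
- far_bow_1: steel cassette 180 (x) x 40 (y) x 90 (z) mm, 0.2-0.45 kg, origin centre of underside, z to its handle. Short bow, 60 mm long, centred at x = +50 mm (up the slope): black bar 12 mm thick (y) and 14 high (z), centre line 123 mm above the underside, 27 mm clear under it. In the rack its axes start parallel to the rack's. At any of the five places
- near_bow_1: steel cassette 180 (x) x 40 (y) x 90 (z) mm, 0.2-0.45 kg, origin centre of underside, z to its handle. Short bow, 60 mm long, centred at x = -50 mm (down the slope): black bar 12 mm thick (y) and 14 high (z), centre line 123 mm above the underside, 27 mm clear under it. In the rack its axes start parallel to the rack's. At any of the five places
- far_bow_2: steel cassette 180 (x) x 40 (y) x 90 (z) mm, 0.2-0.45 kg, origin centre of underside, z to its handle. Short bow, 60 mm long, centred at x = +50 mm (up the slope): black bar 12 mm thick (y) and 14 high (z), centre line 123 mm above the underside, 27 mm clear under it. In the rack its axes start parallel to the rack's. At any of the five places
- near_bow_2: steel cassette 180 (x) x 40 (y) x 90 (z) mm, 0.2-0.45 kg, origin centre of underside, z to its handle. Short bow, 60 mm long, centred at x = -50 mm (down the slope): black bar 12 mm thick (y) and 14 high (z), centre line 123 mm above the underside, 27 mm clear under it. In the rack its axes start parallel to the rack's. At any of the five places
- stand: fixed A-frame draining stand, 170 (y) x 172 (x) mm, ridge 78 mm high; origin on the counter under the ridge, z up. The stray leans on its +x face (away from the robot), 35 deg from upright, top towards the ridge, length along y, lower edge on a 43 mm ledge. The face reaches 75 mm up the cassette, so its handle is clear above the ridge. Left or right of the rack
- spray: bystander: spray bottle, 72 mm across, 195 mm tall, loose. Origin: centre of its underside; z up
- wipes: bystander: round tub of wipes, 86 mm across, 127 mm tall, loose. Origin: centre of its underside; z up
- beaker: bystander: steel beaker with instruments in it, 72 mm across, 160 mm tall with them, loose. Origin: centre of its underside; z up
- lamp: bystander: curing lamp upright on a round foot 90 mm across, 200 mm tall, loose. Origin: centre of its underside; z up
There are look-alikes about, which are no part of the job. What is shaped like the near_bow_1 but blue or turquoise is not meant.

How it is judged:
By the outcome, as a careful person would: the job done as asked, in the order asked, and still so for the second after the job is handed in, with the robot touching nothing.
It also fails if it takes over 53 s, if anything falls off the work surface, if the arm or the gripper's body presses on something with over 40 N, if the wrist force passes 120 N, or if a joint passes its speed limit or range.

## Working session

There is one attempt and no reset: what is moved stays moved. The work goes in short steps, Python scripts to look and compute and a shell command to move; the robot and the scene stay as the last step left them, time stands still between calls to the robot, and variables do not carry over. Pictures are saved under pics/ and viewed, and the job is handed in when it is done.

```bash
ls; mkdir -p pics
python3 - <<'E'
from bench import manip, grab_frame, calibration, silhouettes
import cv2, numpy as np
np.set_printoptions(precision=4,suppress=True)
print(manip.state(), manip.tip_extent)
for n in ["scene","top","wrist"]:
    im=grab_frame(n); cv2.imwrite(f"pics/{n}0.png",im[:,:,::-1])
    print(n,calibration(n))
E
```

```text
pics
{'t': 0.0, 'joint_positions': array([-1.3345,  0.6159, -0.0126,  1.4248,  0.0082,  1.1034, -0.0404]), 'joint_vel': array([ 0.0011,  0.0001,  0.0013,  0.0014,  0.0001, -0.0009,  0.002 ]), 'effort': array([ -0.0007, -45.8943,   0.209 , -16.5745,  -0.061 ,   0.0207,
         0.0002]), 'ee_pos': array([0.1687, 0.627 , 0.2315]), 'eef_rot': array([-0.4114, -3.1143,  0.0039]), 'wrist_force': array([ 0.0499, -0.2622,  0.2736]), 'wrist_torque': array([-0.0134, -0.0141, -0.0695]), 'finger_gap': 0.09326511279623238} 0.014
scene {'K': array([[424.1255,   0.    , 321.5285],
       [  0.    , 424.1255, 205.1689],
       [  0.    ,   0.    ,   1.    ]]), 'D': array([-0.0411,  0.    ,  0.    ,  0.    ,  0.    ]), 'cam_to_world': array([[ 0.0685,  0.8503, -0.5218,  1.119 ],
       [ 0.9976, -0.0626,  0.029 , -0.0485],
       [-0.008 , -0.5225, -0.8526,  1.1432],
       [ 0.    ,  0.    ,  0.    ,  1.    ]])}
top {'K': array([[446.5841,   0.    , 325.5474],
       [  0.    , 446.5841, 192.8693],
       [  0.    ,   0.    ,   1.    ]]), 'D': array([-0.0551,  0.    ,  0.    ,  0.    ,  0.    ]), 'cam_to_world': array([[-0.0053, -0.9945,  0.1045,  0.3154],
       [-0.9999,  0.0039, -0.0135,  0.0043],
       [ 0.013 , -0.1046, -0.9944,  1.3376],
       [ 0.    ,  0.    ,  0.    ,  1.    ]])}
wrist {'K': array([[293.8149,   0.    , 317.2857],
       [  0.    , 293.8149, 200.4691],
       [  0.    ,   0.    ,   1.    ]]), 'D': array([-0.0197,  0.    ,  0.    ,  0.    ,  0.    ]), 'T_tool_cam': array([[-0.    , -0.9691, -0.2465,  0.068 ],
       [ 1.    , -0.0003,  0.0011, -0.0005],
       [-0.0011, -0.2465,  0.9691, -0.1519],
       [ 0.    ,  0.    ,  0.    ,  1.    ]])}
```

View pics/scene0.png

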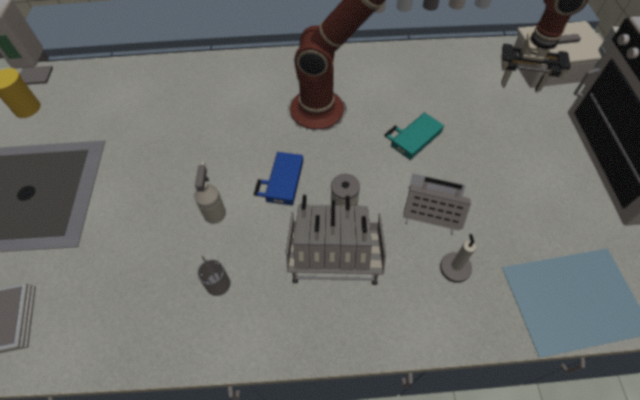

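View pics/top0.png

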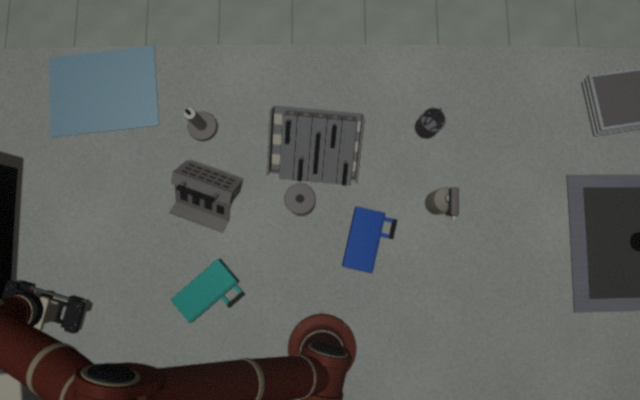

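View pics/wrist0.png

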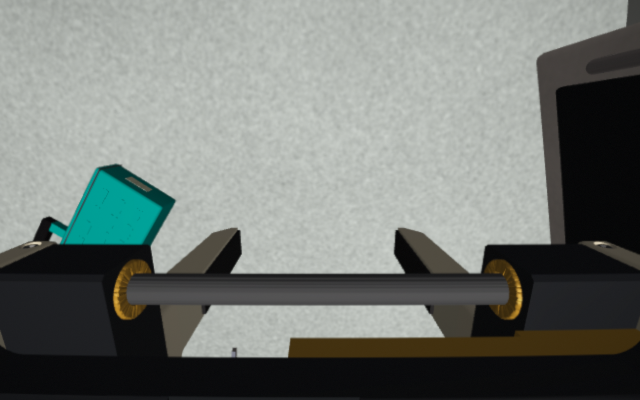

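The top view shows the rack at (317,146). Its cassettes from left to right are far, near, twin (317,152), far and near. The stand with the stray is at (205,195), to the left. I'll get coarse positions next.

```bash
cat > h.py <<'E'
from bench import manip, grab_frame, calibration, silhouettes
import cv2, numpy as np
from scipy.spatial.transform import Rotation as R
np.set_printoptions(precision=4,suppress=True)
def T_cam(name, st=None):
    c=calibration(name)
    if 'cam_to_world' in c: return c['K'],c['D'],c['cam_to_world']
    st=st or manip.state()
    T=np.eye(4);T[:3,:3]=R.from_rotvec(st['eef_rot']).as_matrix();T[:3,3]=st['ee_pos']
    return c['K'],c['D'],T@c['T_tool_cam']
def ray(cam,px):
    K,D,T=cam
    p=cv2.undistortPoints(np.array([[px]],float),K,D)[0,0]
    d=T[:3,:3]@np.array([p[0],p[1],1]); return T[:3,3],d/np.linalg.norm(d)
def at_z(cam,px,z):
    o,d=ray(cam,px); return o+d*(z-o[2])/d[2]
def proj(cam,P):
    K,D,T=cam; Ti=np.linalg.inv(T)
    return cv2.projectPoints(np.atleast_2d(P).astype(float),cv2.Rodrigues(Ti[:3,:3])[0],Ti[:3,3],K,D)[0][:,0]
def tri(obs):
    A=np.zeros((3,3));b=np.zeros(3)
    for cam,px in obs:
        o,d=ray(cam,px);M=np.eye(3)-np.outer(d,d);A+=M;b+=M@o
    return np.linalg.solve(A,b)
E
python3 - <<'E'
from h import *
c=T_cam('top')
for n,px,z in [('rack',(317,150),.18),('stand',(205,195),.1),('twin handle',(317,152),.19)]:
    print(n,at_z(c,px,z))
for n in ['top','scene']:
    im=cv2.imread(f'pics/{n}0.png')
    x,y=(160,90) if n=='top' else (270,150)
    cv2.imwrite(f'pics/{n}0z.png',cv2.resize(im[y:y+150,x:x+220],None,fx=3.6,fy=3.6,interpolation=cv2.INTER_CUBIC))
st=manip.state()
print(R.from_rotvec(st['eef_rot']).as_matrix())
E
```

```text
rack [0.5506 0.0106 0.18  ]
stand [0.4408 0.3236 0.1   ]
twin handle [0.5433 0.0105 0.19  ]
[[-0.9657  0.2597 -0.0005]
 [ 0.2597  0.9657 -0.0019]
 [-0.     -0.002  -1.    ]]
```

View pics/top0z.png

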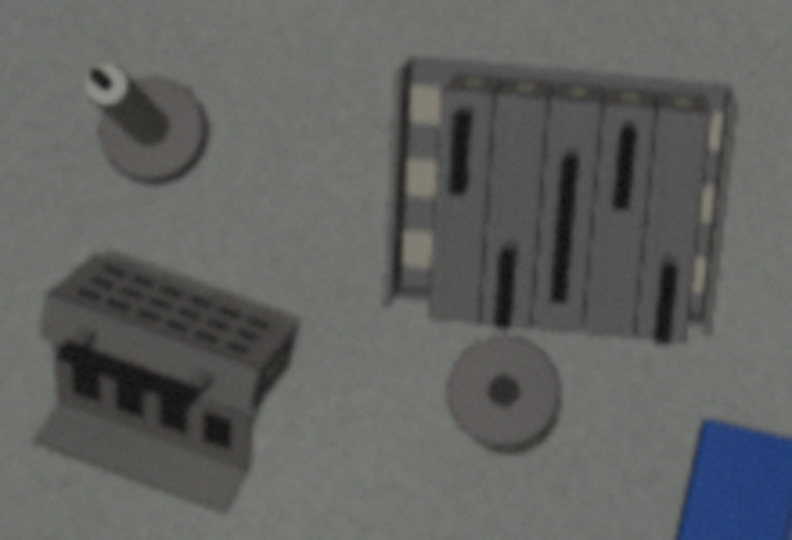

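View pics/scene0z.png

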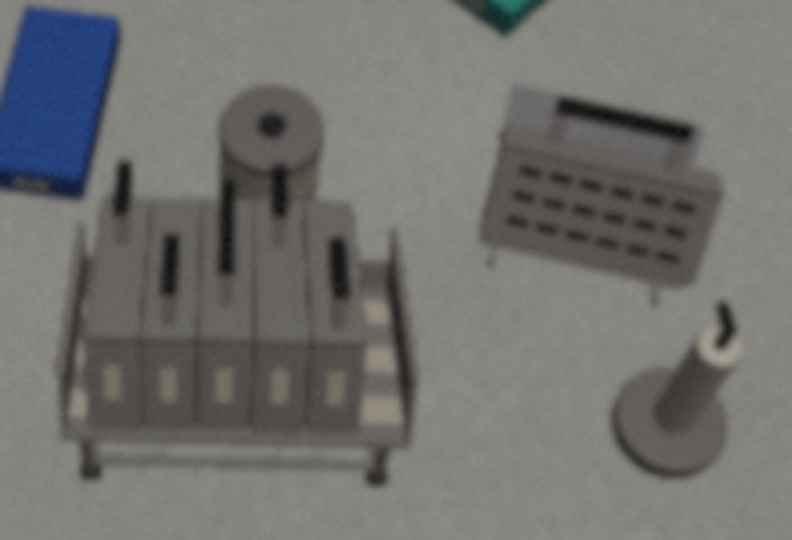

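```bash
python3 -m creep '20 -30 60 0 -1;50 -75 110 2 -1;85 -125 130 4 -1;120 -180 130 6 -1;160 -235 130 8 -1;200 -290 130 10 -1;240 -350 130 10 -1;285 -415 130 10 -1;330 -480 130 10 -1;370 -545 130 10 -1;411 -607 130 10 -1;411 -607 130 10 -1'
python3 - <<'E'
from h import *
st=manip.state(); print(st['t'],st['ee_pos'],st['joint_positions'])
im=grab_frame('wrist'); cv2.imwrite('pics/w1.png',im[:,:,::-1])
E
```

```text
t: 1.65
ee_pos: [0.5603, 0.0499, 0.3625]
eef_rot: [-0.138, -3.138, -0.0]
wrist_force: [0.8, 1.1, 0.2]
finger_gap: 0.0928
1.65 [0.5603 0.0499 0.3625] [-0.2528  0.382   0.191   1.4671 -0.0739  1.2998  1.4276]
```

View pics/w1.png

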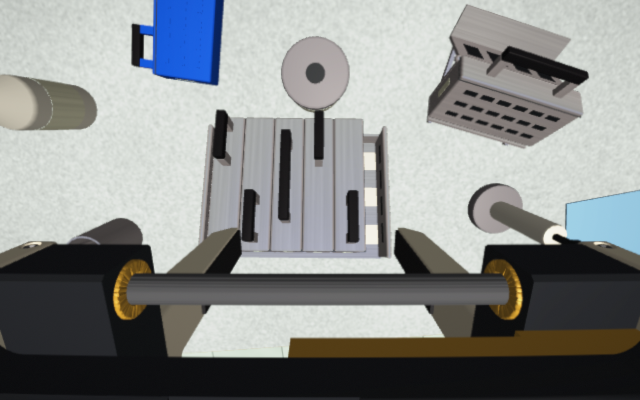

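```bash
python3 -m creep '0 0 0 0 -1;0 0 0 0 -1'
cat > snap.py <<'E'
from h import *
import sys,pickle
n=sys.argv[1]
st=manip.state(); im=grab_frame('wrist'); cv2.imwrite(f'pics/{n}.png',im[:,:,::-1])
sil={}
for name in sys.argv[2:]:
    sil[name]=[(s['conf'],s['extent'],s['mask']) for s in silhouettes('wrist',name)]
    print(name,[(round(s[0],2),np.round(s[1])) for s in sil[name]])
pickle.dump((T_cam('wrist',st),sil),open(f'{n}.pkl','wb')); print(st['t'],st['ee_pos'],st['eef_rot'],abs(st['joint_vel']).max())
E
python3 snap.py w2 ; python3 -m creep '0 40 0 0 -1;0 80 0 0 -1;0 110 0 0 -1;0 110 0 0 -1;0 110 0 0 -1'; python3 snap.py w3 stray twin
python3 -c "
import cv2
for n in ['w2','w3']:
    im=cv2.imread(f'pics/{n}.png'); a=im[0:262,100:640] 
    cv2.imwrite(f'pics/{n}z.png',cv2.resize(a,None,fx=1.48,fy=1.48,interpolation=cv2.INTER_CUBIC))
"
```

```text
t: 1.95
ee_pos: [0.559, 0.0531, 0.3623]
eef_rot: [-0.135, -3.137, -0.002]
wrist_force: [-0.5, 0.3, 0.3]
finger_gap: 0.0934
1.95 [0.559  0.0531 0.3623] [-0.1349 -3.1374 -0.0018] 0.017291422976060806
t: 2.62
ee_pos: [0.5593, 0.1611, 0.3628]
eef_rot: [0.138, 3.138, -0.002]
wrist_force: [1.1, -1.1, -0.7]
finger_gap: 0.093
stray [(0.8, array([431., 103., 145., 100.])), (0.53, array([172., 192.,  52., 134.]))]
twin [(0.77, array([203., 191.,  48., 135.])), (0.42, array([267., 195.,  41., 133.]))]
2.625 [0.5593 0.1611 0.3628] [ 0.1377  3.1384 -0.0016] 0.022926563393076905
```

View pics/w2z.png

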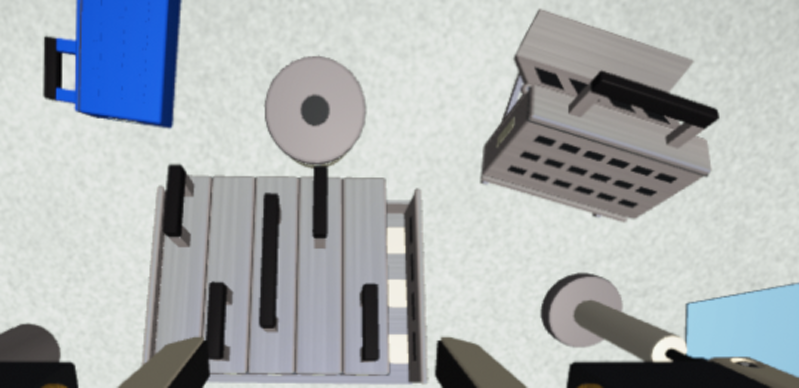

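View pics/w3z.png

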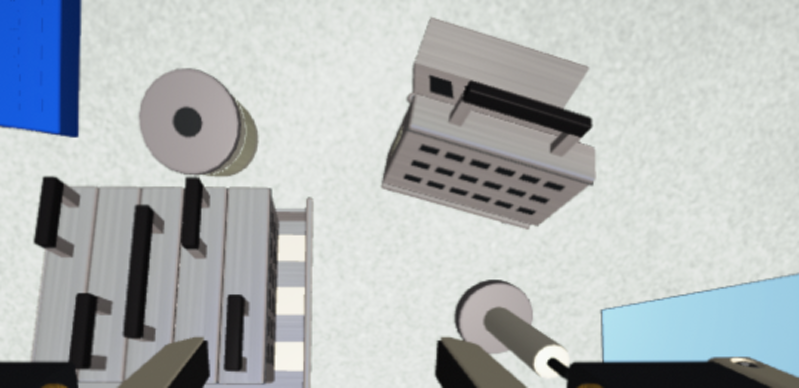

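```bash
python3 -c "
import cv2
for n,x,y in [('w2',415,0),('w3',345,0)]:
    im=cv2.imread(f'pics/{n}.png'); a=im[y:y+155,x:x+175]
    cv2.imwrite(f'pics/{n}s.png',cv2.resize(a,None,fx=4,fy=4,interpolation=cv2.INTER_CUBIC)[:600])
"
```

```text
(no output)
```

View pics/w2s.png

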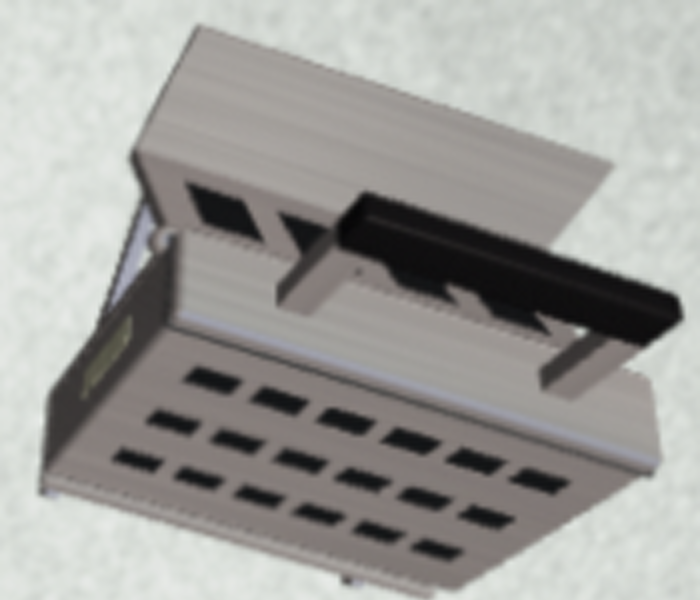

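View pics/w3s.png

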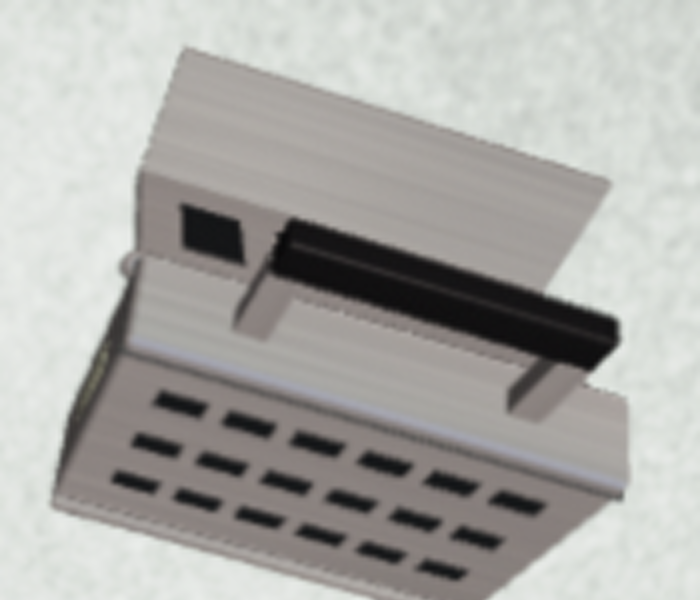

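```bash
cat > fit.py <<'E'
from h import *
import pickle
from scipy.optimize import least_squares
c2=pickle.load(open('w2.pkl','rb'))[0]; c3=pickle.load(open('w3.pkl','rb'))[0]
# stray
L=np.array([[-90,20,90],[90,20,90],[-90,-20,90],[90,-20,90],[-55,-6,130],[55,-6,130],[-55,6,116],[55,6,116]])/1e3
p2=np.array([[175,328],[655,472],[180,232],[648,377],[365,193],[680,298],[340,245],[645,345]])/4+[415,0]
p3=np.array([[125,352],[622,495],[140,258],[628,398],[292,222],[615,322],[277,272],[590,370]])/4+[345,0]
def Rm(yaw,tilt,roll): # columns u,t,h ; u along stand y, t ~ stand +x, h up
    B=np.array([[0,1,0],[1,0,0],[0,0,1.]]).T  # u->y,t->x (left-handed ok)
    return R.from_euler('ZYX',[yaw,tilt,roll]).as_matrix()@B
def res(q,L=L):
    P=L@Rm(*q[3:]).T+q[:3]
    return np.r_[(proj(c2,P)-p2).ravel(),(proj(c3,P)-p3).ravel()]
s=least_squares(res,[.5,.32,.05,-.3,-.6,0],loss='soft_l1'); q=s.x
print('stray origin',q[:3],'yaw,tilt,roll',np.degrees(q[3:]),'rms',np.sqrt((res(q)**2).mean()))
print(res(q).reshape(2,-1,2).round(1).tolist())
M=Rm(*q[3:]); 
for u in (-55,-36,0,36,55): print('bar',u,M@[u/1e3,0,.123]+q[:3])
# rack
def z2(a): return np.array(a)/1.48+[100,0]
n2=z2([[211,177],[256,177],[299,177],[343,177],[385,178]]); f2=z2([[204,374],[247,374],[296,375],[340,375],[388,375]])
n3=z2([[98,187],[141,187],[184,187],[226,187],[271,188]]); f3=z2([[80,383],[133,383],[182,382],[228,382],[274,382]])
def rack(q,P): return P@R.from_euler('ZY',[q[2],-np.radians(25)+q[4]]).as_matrix().T+[q[0],q[1],.056+q[3]]
def res2(q):
    o=[]
    for i in range(5):
        y=q[5]+.04*(i-4)
        P=rack(q,np.array([[-.0915,y,.09],[.0885,y,.09]]))
        for c,n,f in ((c2,n2,f2),(c3,n3,f3)):
            o+=list((proj(c,P)-[n[i],f[i]]).ravel())
    return np.r_[o,q[3]*500,q[4]*50] 
s=least_squares(res2,[.55,0,-.09,0,0,.09],loss='soft_l1'); q=s.x
print('rack',q[:2],'yaw',np.degrees(q[2]),'dz',q[3],'dpitch',np.degrees(q[4]),'left face y',q[5],'rms',np.sqrt((res2(q)**2).mean()))
print(res2(q)[:-2].reshape(5,2,2,2).round(1).tolist())
names=['near2','far2','twin','near1','far1']
for i,n in enumerate(names):
    y=q[5]-.02-.04*(4-i); xc=-.0015
    print(n,'y',round(y,4),[rack(q,np.array([xc+dx,y,.123])).round(4).tolist() for dx in ((0,) if n=='twin' else ((-.05,-.06) if 'near' in n else (.05,)))])
np.save('rack.npy',q)
E
python3 fit.py
python3 - <<'E'
from h import *
import pickle
c2=pickle.load(open('w2.pkl','rb'))[0]
for p in [(265,110),(365,110),(315,163),(315,57)]: print('tub',at_z(c2,(p[0]/1.48+100,p[1]/1.48),.127))
E
```

```text
stray origin [0.5121 0.3174 0.0257] yaw,tilt,roll [-17.8928 -35.3986  -2.2913] rms 1.4267467670128975
[[[1.3, -1.7], [2.2, -0.8], [-0.1, -0.3], [-0.6, 0.1], [0.3, 0.4], [-0.2, -0.3], [-1.3, 3.4], [-0.7, 2.9]], [[0.3, -1.1], [2.3, -0.9], [-0.3, -0.5], [-0.8, 0.1], [-0.1, -0.2], [1.4, -0.4], [-2.2, 3.2], [0.1, 2.5]]]
bar -55 [0.4278 0.2921 0.1277]
bar -36 [0.4341 0.31   0.1271]
bar 0 [0.4459 0.344  0.1259]
bar 36 [0.4577 0.3779 0.1247]
bar 55 [0.464  0.3959 0.1241]
rack [ 0.5906 -0.0741] yaw -5.118264204229965 dz -0.0059080203821610475 dpitch 1.9949712935602641 left face y 0.1825763910404099 rms 1.806260318970972
[[[[0.9, -0.2], [-0.1, 0.0]], [[0.8, 0.1], [1.9, -0.1]]], [[[-0.3, -0.1], [2.1, 0.1]], [[0.4, 0.1], [-3.2, 0.1]]], [[[-0.2, -0.0], [0.3, -0.5]], [[0.1, -0.0], [-5.5, 0.9]]], [[[-0.8, 0.1], [2.0, -0.4]], [[0.6, -0.0], [-5.6, 1.0]]], [[[-0.0, -0.5], [0.8, -0.3]], [[-0.9, -0.7], [-5.7, 1.1]]]]
near2 y 0.0026 [[0.4957, -0.063, 0.1432], [0.4865, -0.0622, 0.1393]]
far2 y 0.0426 [[0.5909, -0.0314, 0.1823]]
twin y 0.0826 [[0.5487, 0.0126, 0.1627]]
near1 y 0.1226 [[0.5064, 0.0565, 0.1432], [0.4972, 0.0573, 0.1393]]
far1 y 0.1626 [[0.6017, 0.0881, 0.1823]]
tub [0.4255 0.0175 0.127 ]
tub [0.4326 0.1003 0.127 ]
tub [0.4713 0.0551 0.127 ]
tub [0.389  0.0625 0.127 ]
```

```bash
cat >> fit.py <<'E'
print('--- refit')
b2=np.array([[365,193],[680,298],[340,245],[645,345]])/4+[415,0]; b3=np.array([[292,222],[615,322],[277,272],[590,370]])/4+[345,0]
for i,j,n in ((0,2,'L'),(1,3,'R')): print('bar end',n,tri([(c2,(b2[i]+b2[j])/2),(c3,(b3[i]+b3[j])/2)]))
for k in range(4): print(tri([(c2,p2[k]),(c3,p3[k])]))
t2=z2([[265,195],[278,195],[261,327],[275,327]]); t3=z2([[136,206],[152,206],[125,337],[141,337]])
def res3(q,pr=1):
    o=[]
    for i in range(5):
        y=q[5]+.04*(i-4)
        P=rack(q,np.array([[-.0915,y,.09],[.0885,y,.09]]))
        o+=list((proj(c2,P)-[n2[i],f2[i]]).ravel()); o+=list((proj(c3,P[:1])-[n3[i]]).ravel())
    y=q[5]-.1
    P=rack(q,np.array([[-.0565,y-.006,.13],[-.0565,y+.006,.13],[.0535,y-.006,.13],[.0535,y+.006,.13]]))
    o+=list((proj(c2,P)-t2).ravel())
    o+=list((proj(c3,P[[0,1]])-t3[:2]).ravel())
    return np.r_[o,q[3]*500*pr,q[4]*200*pr,q[1]*5]
for pr in (1,30):
    s=least_squares(res3,[.55,0,-.09,0,0,.09],args=(pr,),loss='soft_l1'); q=s.x; r=res3(q,pr)
    print('rack',q[:2],'yaw',np.degrees(q[2]),'dz',q[3],'dpitch',np.degrees(q[4]),'left face y',q[5],'rms',np.sqrt((r**2).mean()))
    print(r[:30].round(1).tolist(),r[30:].round(1).tolist())
    for i,n in enumerate(names):
        y=q[5]-.02-.04*(4-i); xc=-.0015
        print(n,'y',round(y,4),[rack(q,np.array([xc+dx,y,.123])).round(4).tolist() for dx in ((0,) if n=='twin' else ((-.05,-.06) if 'near' in n else (.05,)))])
np.save('rack.npy',q)
E
python3 fit.py | sed -n '/refit/,$p'
```

```text
--- refit
bar end L [0.4253 0.2947 0.1241]
bar end R [0.4628 0.3919 0.1292]
[0.4508 0.2474 0.1091]
[0.5097 0.4134 0.1083]
[0.4189 0.2576 0.0892]
[0.4776 0.4288 0.0831]
rack [ 0.5988 -0.    ] yaw -5.424357816549751 dz -0.0018661616507769801 dpitch 0.03125503082147935 left face y 0.10751646338379961 rms 0.6377959682495005
[1.0, -0.3, -2.0, -0.1, 0.9, -0.0, -0.2, -0.1, 0.8, 0.1, 0.5, 0.1, -0.1, 0.1, -0.5, -0.3, 0.2, 0.2, -0.7, 0.4, 1.6, -0.1, 0.7, 0.3, 0.1, 0.0, 1.0, 0.1, -0.8, -0.2] [-0.5, -0.5, 0.5, -0.4, -0.9, 0.5, 0.1, 0.6, -0.3, -0.2, -1.4, -0.1, -0.9, 0.1, -0.0]
near2 y -0.0725 [[0.4938, -0.0628, 0.1439], [0.4848, -0.062, 0.1397]]
far2 y -0.0325 [[0.5878, -0.0316, 0.1861]]
twin y 0.0075 [[0.5465, 0.0125, 0.165]]
near1 y 0.0475 [[0.5052, 0.0566, 0.1439], [0.4961, 0.0575, 0.1397]]
far1 y 0.0875 [[0.5992, 0.0879, 0.1861]]
rack [ 0.5986 -0.    ] yaw -5.46432200061981 dz -6.5704758363718365e-06 dpitch -0.00016421715703108605 left face y 0.1077650580522191 rms 0.7111923537351462
[0.9, -0.5, -2.3, 0.3, 0.4, -0.2, -0.2, -0.3, 0.7, 0.6, 0.2, -0.1, 0.0, -0.1, -0.4, 0.2, 0.0, 0.0, -0.4, 0.2, 1.8, 0.4, 0.6, 0.2, 0.5, -0.1, 1.4, 0.6, -0.7, -0.3] [-0.5, -0.7, 0.7, -0.6, -0.9, 0.8, 0.1, 0.9, -0.7, -0.3, -1.8, -0.3, -0.1, -0.0, -0.0]
near2 y -0.0722 [[0.4935, -0.0625, 0.1457], [0.4845, -0.0616, 0.1415]]
far2 y -0.0322 [[0.5876, -0.0313, 0.188]]
twin y 0.0078 [[0.5463, 0.0128, 0.1668]]
near1 y 0.0478 [[0.505, 0.0569, 0.1457], [0.4959, 0.0578, 0.1415]]
far1 y 0.0878 [[0.599, 0.0881, 0.188]]
```

Run:
```python
from h import *
import pickle
c2=pickle.load(open('w2.pkl','rb'))[0]; q=np.load('rack.npy')
im=cv2.imread('pics/w2.png'); cv2.imwrite('pics/w2r.png',cv2.resize(im[110:265,190:400],None,fx=3.8,fy=3.8,interpolation=cv2.INTER_CUBIC)[:600])
Rr=R.from_euler('ZY',[q[2],-np.radians(25)]).as_matrix(); o0=np.array([q[0],q[1],.056])
for px in [(415,190),(421,190),(419,380),(426,380),(163,187),(150,360)]:
    o,d=ray(c2,(px[0]/1.48+100,px[1]/1.48)); o=Rr.T@(o-o0); d=Rr.T@d
    print(px,(o+d*(.06-o[2])/d[2])*1e3)
```

```text
(415, 190) [-93.565  141.4574  60.    ]
(421, 190) [-93.6403 147.4361  60.    ]
(419, 380) [ 91.7098 139.0108  60.    ]
(426, 380) [ 91.6722 145.4217  60.    ]
(163, 187) [ -94.3745 -108.7274   60.    ]
(150, 360) [  75.671  -107.6643   60.    ]
```

View pics/w2r.png

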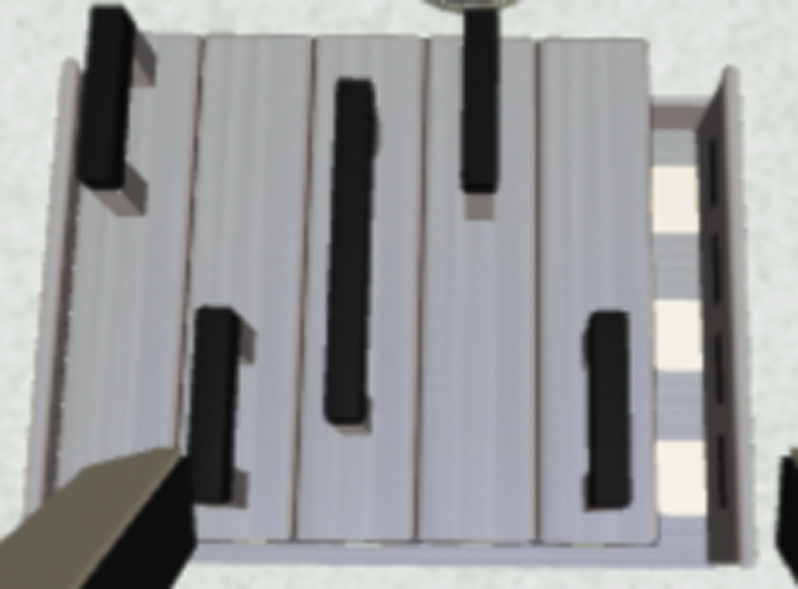

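```bash
python3 -m creep '-5 -50 -30 0 -1;-10 -100 -60 -0.4 -1;-13 -148 -100 -0.4 -0.2;-13 -148 -130 -0.4 -0.2;-13 -148 -135 -0.4 -0.2;-13 -148 -135 -0.4 -0.2;-13 -148 -135 -0.4 -0.2'; python3 snap.py w4
```

```text
t: 3.65
ee_pos: [0.5477, 0.0141, 0.2291]
eef_rot: [0.147, 3.135, 0.001]
wrist_force: [-0.3, 1.2, -0.3]
finger_gap: 0.056
3.65 [0.5477 0.0141 0.2291] [0.1473 3.1351 0.0008] 0.0035678327573757623
```

View pics/w4.png

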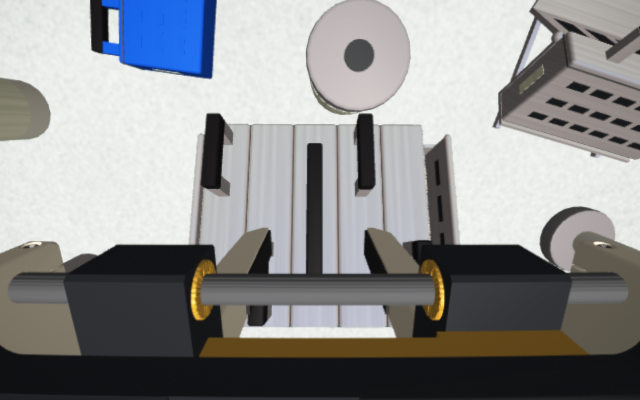

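The gripper is centred over the twin's bar (column 315). I'll descend, grip, and slide the twin to the right.

```bash
python3 -m creep '-1 -1 -30 0 -0.2;-1 -1 -60 0 -0.2;-1 -1 -64 0 -0.2;-1 -1 -64 0 -0.2;-1 -1 -64 0 1;-1 -1 -64 0 1;-1 -1 -64 0 1;-1 -1 -64 0 1' 15
```

```text
t: 4.7
ee_pos: [0.5457, 0.0124, 0.1638]
eef_rot: [0.15, 3.138, 0.0]
wrist_force: [-0.1, 0.6, 0.2]
finger_gap: 0.0203
```

```bash
python3 -m creep '0 0 0 0 1;0 0 0 0 1;0 0 0 0 1'
```

```text
t: 5.08
ee_pos: [0.5456, 0.0122, 0.1637]
eef_rot: [-0.15, -3.138, 0.001]
wrist_force: [0.2, -0.1, 0.8]
finger_gap: 0.0115
```

```bash
python3 -m creep '-0.4 -4 0 0 1;-0.8 -8 0 0 1;-1 -11 0 0 1;-1 -11 0 0 1'; python3 -m creep '-0.2 -2 0 0 1;-0.4 -4 0 0 1;-0.4 -4 0 0 1'
```

```text
t: 5.58
ee_pos: [0.5445, 0.0043, 0.1644]
eef_rot: [-0.147, -3.138, -0.007]
wrist_force: [-2.6, 5.1, 4.8]
finger_gap: 0.0119
t: 5.95
ee_pos: [0.5441, 0.0004, 0.1645]
eef_rot: [-0.147, -3.138, -0.007]
wrist_force: [-1.9, 4.8, 5.3]
finger_gap: 0.0124
```

```bash
python3 -m creep '-0.2 -2 0 0 1;-0.3 -3 0 0 1;-0.3 -3 0 0 1'; python3 -m creep '-0.2 -2 0 0 1;-0.3 -3 0 0 1;-0.3 -3 0 0 1';  python3 snap.py w5
```

```text
t: 6.32
ee_pos: [0.5438, -0.0026, 0.1645]
eef_rot: [-0.147, -3.138, -0.007]
wrist_force: [-1.5, 4.7, 6.3]
finger_gap: 0.0129
t: 6.7
ee_pos: [0.5436, -0.005, 0.1645]
eef_rot: [-0.146, -3.138, -0.008]
wrist_force: [-1.4, 5.2, 4.8]
finger_gap: 0.0131
6.7 [ 0.5436 -0.005   0.1645] [-0.1459 -3.1379 -0.0081] 0.0011428516687625873
```

View pics/w5.png

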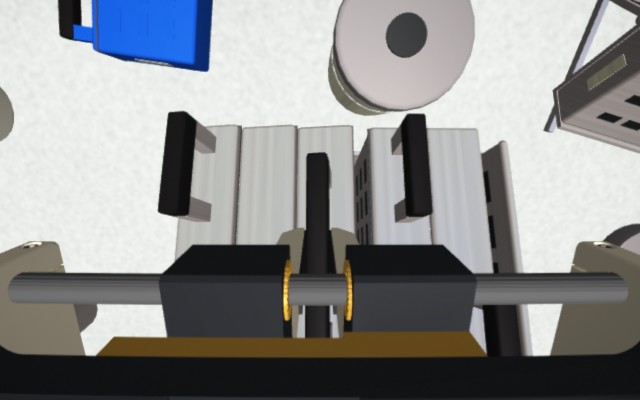

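Run:
```python
from h import *
for n,(x,y,w,h) in {'top':(250,90,130,110),'scene':(270,170,130,120)}.items():
    im=grab_frame(n)[:,:,::-1]; cv2.imwrite(f'pics/{n}1.png',cv2.resize(im[y:y+h,x:x+w],None,fx=5,fy=5,interpolation=cv2.INTER_CUBIC))
```

```text
(no output)
```

View pics/scene1.png

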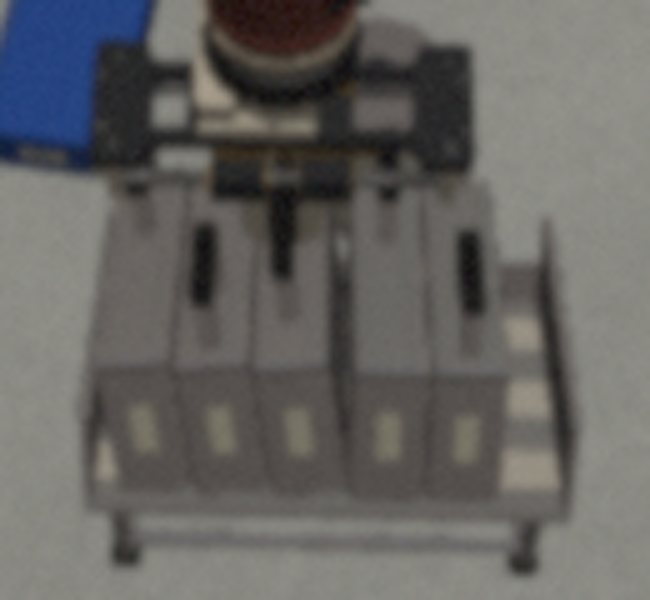

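The three right-hand cassettes have begun to tilt, with their tops leading to the right. I'll grip harder so the bar is held flat, then look again.

```bash
python3 -m creep '0 0 0 0 1;0 0 0 0 1;0 0 0 0 1' 60
python3 - <<'E'
from h import *
for n,(x,y,w,h) in {'scene':(270,170,130,120)}.items():
    im=grab_frame(n)[:,:,::-1]; cv2.imwrite(f'pics/{n}2.png',cv2.resize(im[y:y+h,x:x+w],None,fx=5,fy=5,interpolation=cv2.INTER_CUBIC))
E
```

```text
t: 7.22
ee_pos: [0.5437, -0.0041, 0.1645]
eef_rot: [-0.146, -3.138, -0.01]
wrist_force: [-0.8, 6.8, 6.0]
finger_gap: 0.0119
```

View pics/scene2.png

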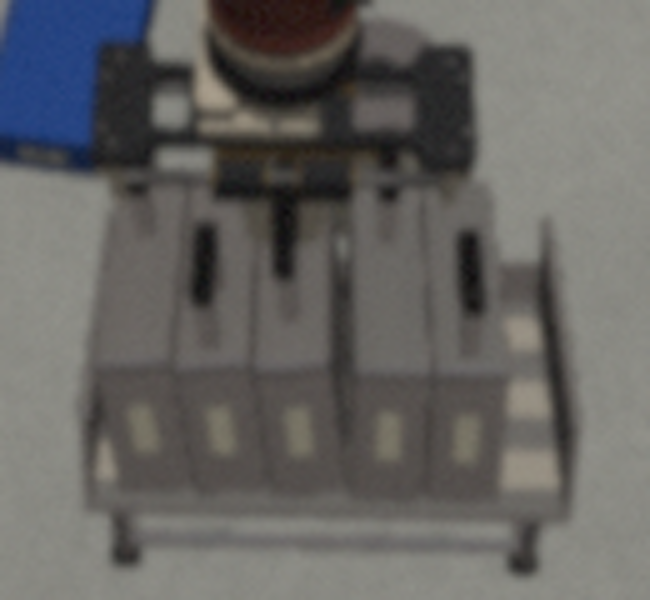

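```bash
python3 -m creep '0.6 6 0 0 1;1.2 12 0 0 1;1.6 17 0 0 1;1.6 17 0 0 1;1.6 17 0 0 1' 60
python3 - <<'E'
from h import *
for n,(x,y,w,h) in {'scene':(270,170,130,120)}.items():
    im=grab_frame(n)[:,:,::-1]; cv2.imwrite(f'pics/{n}3.png',cv2.resize(im[y:y+h,x:x+w],None,fx=5,fy=5,interpolation=cv2.INTER_CUBIC))
E
```

```text
t: 7.9
ee_pos: [0.5454, 0.0076, 0.1635]
eef_rot: [0.15, 3.138, -0.002]
wrist_force: [0.2, 0.3, 1.4]
finger_gap: 0.0115
```

View pics/scene3.png

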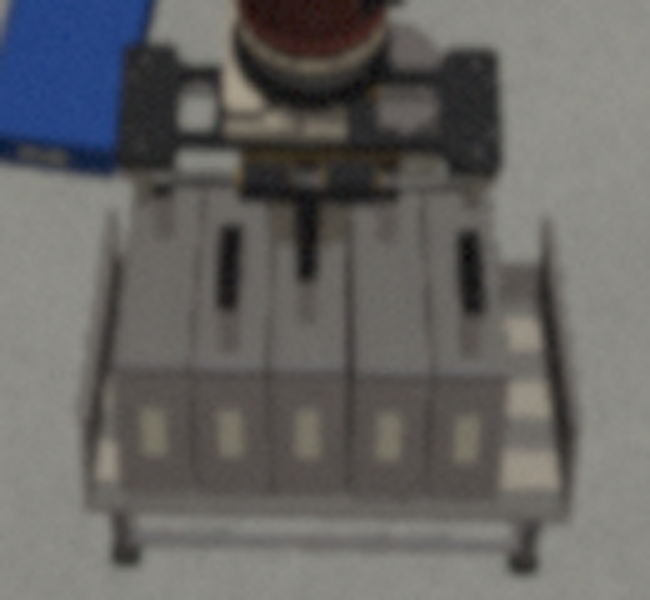

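Upright again, so the row was tipping. I'll take some of the twin's weight with the gripper so the row slides instead.

```bash
python3 -m creep '0 0 2 0 1;0 0 3 0 1;-0.4 -4 3 0 1;-0.7 -7 3 0 1;-0.7 -7 3 0 1' 60
python3 - <<'E'
from h import *
for n,(x,y,w,h) in {'scene':(270,170,130,120)}.items():
    im=grab_frame(n)[:,:,::-1]; cv2.imwrite(f'pics/{n}4.png',cv2.resize(im[y:y+h,x:x+w],None,fx=5,fy=5,interpolation=cv2.INTER_CUBIC))
E
```

```text
t: 8.57
ee_pos: [0.5441, 0.0025, 0.1666]
eef_rot: [-0.149, -3.137, -0.003]
wrist_force: [-0.5, 3.6, -1.7]
finger_gap: 0.012
```

View pics/scene4.png

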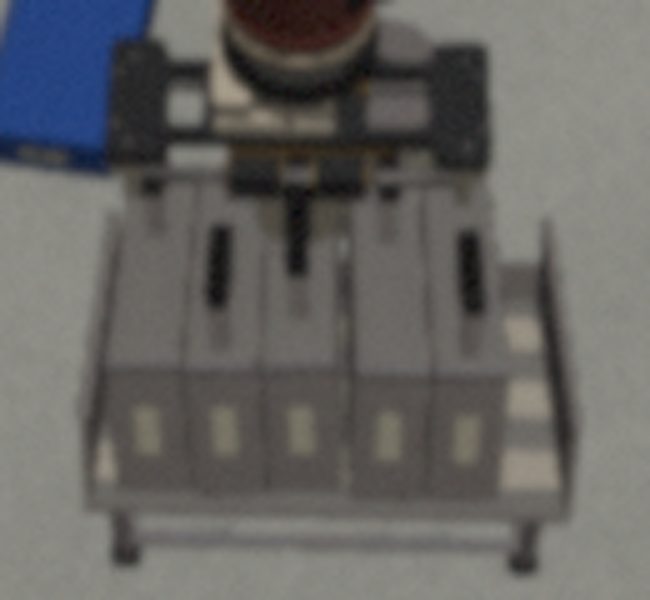

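```bash
python3 -m creep '-0.3 -3 0 0 1;-0.6 -6 0 0 1;-0.9 -9 0 0 1;-0.9 -9 0 0 1' 60; python3 -m creep '-0.3 -3 0 0 1;-0.4 -4 0 0 1;-0.4 -4 0 0 1'
python3 - <<'E'
from h import *
for n,(x,y,w,h) in {'scene':(270,170,130,120)}.items():
    im=grab_frame(n)[:,:,::-1]; cv2.imwrite(f'pics/{n}5.png',cv2.resize(im[y:y+h,x:x+w],None,fx=5,fy=5,interpolation=cv2.INTER_CUBIC))
E
```

```text
t: 9.12
ee_pos: [0.5434, -0.0073, 0.1665]
eef_rot: [-0.149, -3.137, -0.001]
wrist_force: [-0.4, 5.2, -2.0]
finger_gap: 0.0116
t: 9.5
ee_pos: [0.5433, -0.0077, 0.1666]
eef_rot: [-0.145, -3.138, -0.008]
wrist_force: [-0.9, 9.9, -1.1]
finger_gap: 0.0114
```

View pics/scene5.png

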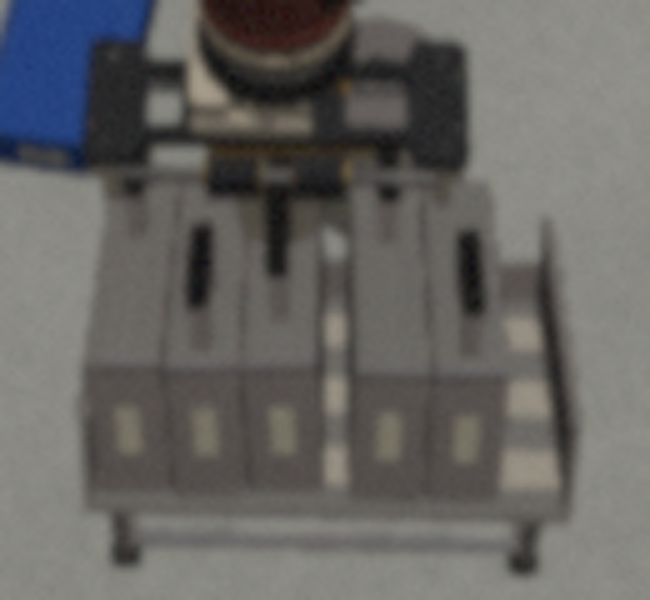

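```bash
python3 -m creep '0.2 2 -1 0 1;0.4 4 -3 0 1;0.4 4 -3 0 -0.2;0.4 4 -3 0 -0.2;0.4 4 -3 0 -0.2;0.4 4 30 0 -0.2;0.4 4 60 0 -0.2;0.4 4 60 0 -0.2' ; python3 snap.py w6
```

```text
t: 10.55
ee_pos: [0.5454, -0.0089, 0.229]
eef_rot: [0.151, 3.132, -0.002]
wrist_force: [0.3, -0.1, 0.1]
finger_gap: 0.0557
10.55 [ 0.5454 -0.0089  0.229 ] [ 0.151   3.1317 -0.0016] 0.05786043948038723
```

View pics/w6.png

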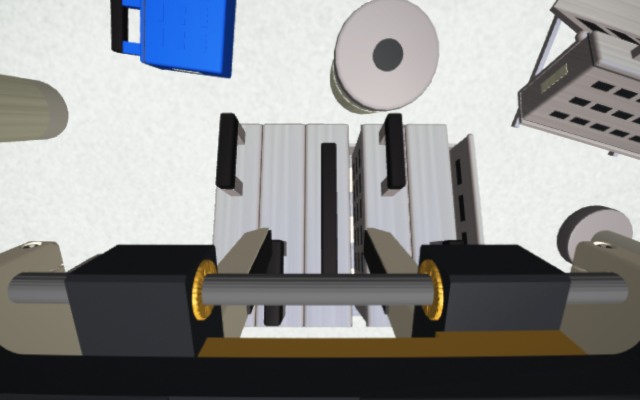

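```bash
python3 -m creep '-20 33 0 0 -0.2;-40 65 0 0 -0.2;-40 65.5 -40 0 -0.2;-40 65.5 -80 0 -0.2;-40 65.5 -84 0 -0.2;-40 65.5 -84 0 -0.2;-40 65.5 -84 0 1;-40 65.5 -84 0 1;-40 65.5 -84 0 1;-40 65.5 -84 0 1;-40 65.5 -84 0 1;-40 65.5 -84 0 1' 60 ; python3 -m creep '0 0 0 0 1;0 0 2 0 1;0 0 3 0 1'
```

```text
t: 12.1
ee_pos: [0.5036, 0.0574, 0.1427]
eef_rot: [-0.15, -3.138, 0.001]
wrist_force: [-1.1, -2.2, 1.6]
finger_gap: 0.0117
t: 12.48
ee_pos: [0.5034, 0.0578, 0.1452]
eef_rot: [-0.15, -3.137, 0.001]
wrist_force: [1.2, -1.7, -5.1]
finger_gap: 0.0114
```

```bash
python3 -m creep '0 0 -1.5 0 1;0.6 6 -1.5 0 1;1.2 12 -1.5 0 1;1.8 18 -1.5 0 1;2.2 23 -1.5 0 1;2.2 23 -1.5 0 1'
python3 - <<'E'
from h import *
for n,(x,y,w,h) in {'scene':(270,170,130,120)}.items():
    im=grab_frame(n)[:,:,::-1]; cv2.imwrite(f'pics/{n}6.png',cv2.resize(im[y:y+h,x:x+w],None,fx=5,fy=5,interpolation=cv2.INTER_CUBIC))
E
```

```text
t: 13.22
ee_pos: [0.5059, 0.0821, 0.1441]
eef_rot: [0.148, 3.138, 0.001]
wrist_force: [1.4, -1.2, -3.7]
finger_gap: 0.0115
```

View pics/scene6.png

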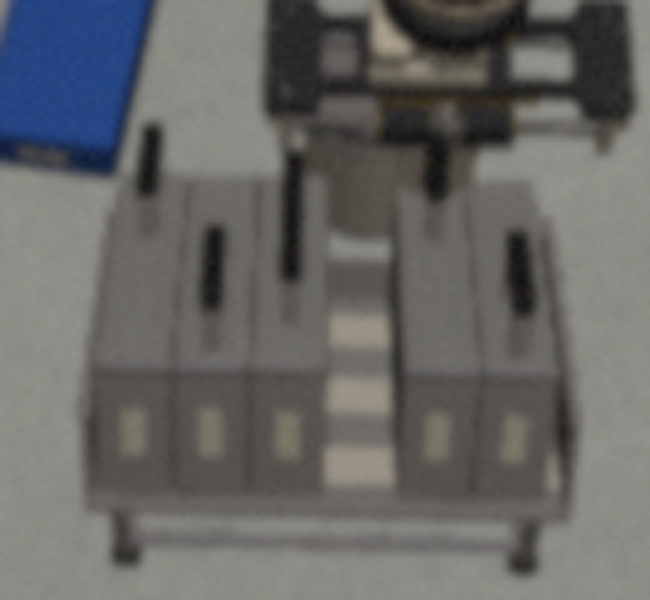

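```bash
python3 -m creep '0.3 3 0 0 1;0.5 5 0 0 1;0.5 5 0 0 1';python3 -m creep '0.2 2 0 0 1;0.3 3 0 0 1;0.3 3 0 0 1'
python3 - <<'E'
from h import *
for n,(x,y,w,h) in {'scene':(270,170,130,120)}.items():
    im=grab_frame(n)[:,:,::-1]; cv2.imwrite(f'pics/{n}7.png',cv2.resize(im[y:y+h,x:x+w],None,fx=5,fy=5,interpolation=cv2.INTER_CUBIC))
E
```

```text
t: 13.65
ee_pos: [0.5062, 0.0859, 0.1442]
eef_rot: [-0.15, -3.138, 0.0]
wrist_force: [0.9, -2.1, -2.0]
finger_gap: 0.0115
t: 14.02
ee_pos: [0.5066, 0.0892, 0.1441]
eef_rot: [-0.149, -3.138, -0.0]
wrist_force: [-0.1, -2.4, -2.5]
finger_gap: 0.0116
```

View pics/scene7.png

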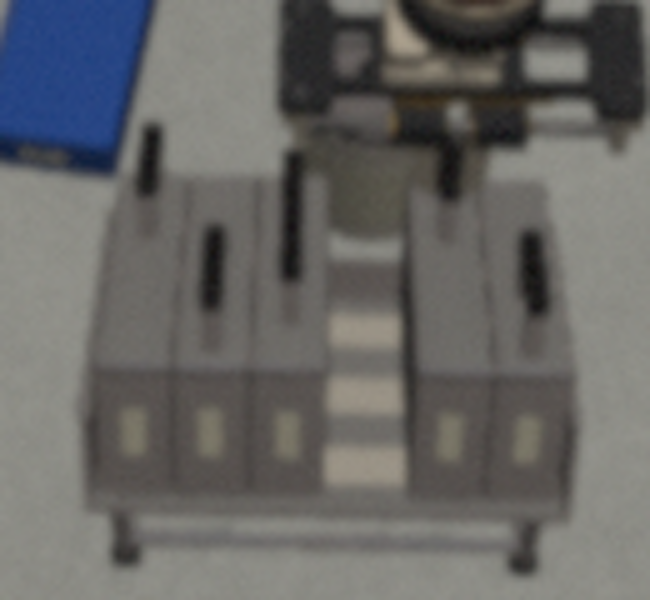

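```bash
python3 -m creep '0.2 2 0 0 1;0.3 3 0 0 1;0.3 3 0 0 1'; python3 -m creep '0 -1 -2 0 1;0 -1.5 -3 0 1;0 -1.5 -3 0 -0.2;0 -1.5 -3 0 -0.2;0 -1.5 -3 0 -0.2;0 -1.5 30 0 -0.2;0 -1.5 80 0 -0.6;20 0 125 0 -0.8;35 0 160 0 -1;50 0 180 0 -1;50 0 180 0 -1;50 0 180 0 -1'; python3 snap.py w7;  python3 -c "
import cv2
im=cv2.imread('pics/w7.png'); a=im[60:262,120:400] 
cv2.imwrite('pics/w7z.png',cv2.resize(a,None,fx=2.8,fy=2.8,interpolation=cv2.INTER_CUBIC))
"
```

```text
t: 14.45
ee_pos: [0.5068, 0.0912, 0.1441]
eef_rot: [-0.15, -3.138, 0.002]
wrist_force: [0.8, -5.3, -2.0]
finger_gap: 0.0113
t: 15.95
ee_pos: [0.5557, 0.0922, 0.3227]
eef_rot: [-0.149, -3.135, 0.0]
wrist_force: [0.5, -0.1, 0.2]
finger_gap: 0.0933
15.95 [0.5557 0.0922 0.3227] [-0.1485 -3.135   0.0004] 0.013665064652988683
```

View pics/w7z.png

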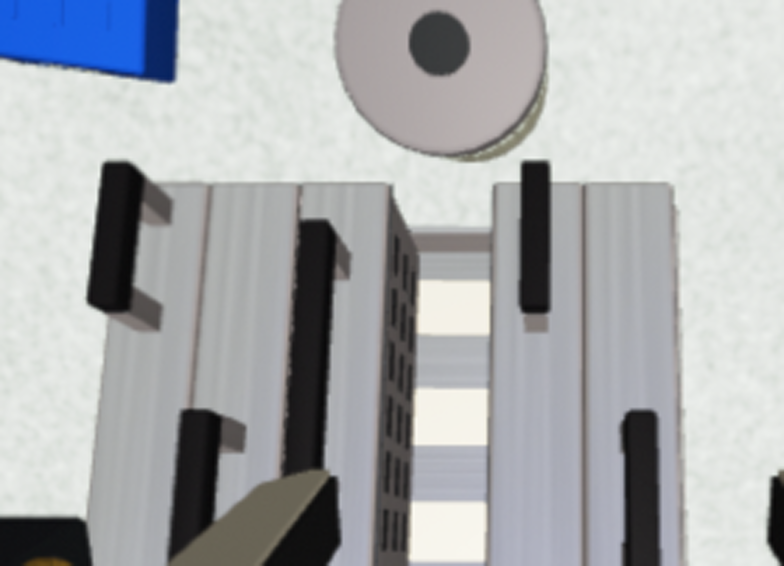

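Run:
```python
from h import *
import pickle
c=T_cam('top'); print('lamp foot',at_z(c,(202,126),0.01),'lamp top',at_z(c,(189,113),0.19))
c7=pickle.load(open('w7.pkl','rb'))[0]; q=np.load('rack.npy')
Rr=R.from_euler('ZY',[q[2],-np.radians(25)]).as_matrix(); o0=np.array([q[0],q[1],.056])
z=lambda p:(p[0]/2.8+120,p[1]/2.8+60)
for px in [(208,184),(299,184),(391,184),(494,184),(584,184),(672,184),(488,563),(374,563),(585,563),(685,563)]:
    o,d=ray(c7,z(px)); o=Rr.T@(o-o0); d=Rr.T@d
    print(px,((o+d*(.09-o[2])/d[2])*1e3).round(1))
```

```text
lamp foot [0.661  0.3613 0.01  ] lamp top [0.6495 0.3484 0.19  ]
(208, 184) [-91.  -65.6  90. ]
(299, 184) [-90.9 -25.   90. ]
(391, 184) [-90.8  15.9  90. ]
(494, 184) [-90.8  61.6  90. ]
(584, 184) [-90.8 101.5  90. ]
(672, 184) [-90.9 140.5  90. ]
(488, 563) [73.7 61.4 90. ]
(374, 563) [73.7 15.2 90. ]
(585, 563) [ 73.6 100.7  90. ]
(685, 563) [ 73.7 141.3  90. ]
```

```bash
python3 -m creep '-10 29 -10 -10 -1;-20 58 -20 -20 -1;-29 87 -30 -30 -1;-39 116 -40 -40 -1;-49 145 -50 -50 -1;-58 174 -60 -60 -1;-68 203 -70 -70 -1;-78 231 -80 -80 -1;-87 260 -90 -90 -1;-97 289 -95 -100 -1;-97 289 -95 -103 -1;-97 289 -95 -103 -1'; python3 -m creep '0 0 0 0 -1;0 0 0 0 -1'; python3 snap.py w8
```

```text
t: 17.5
ee_pos: [0.4588, 0.3808, 0.2279]
eef_rot: [2.547, 1.838, -0.004]
wrist_force: [-0.9, -0.3, 0.1]
finger_gap: 0.093
t: 17.75
ee_pos: [0.4601, 0.3803, 0.2292]
eef_rot: [-2.549, -1.835, 0.0]
wrist_force: [-0.2, 0.3, -0.4]
finger_gap: 0.093
17.75 [0.4601 0.3803 0.2292] [-2.5494 -1.8353  0.    ] 0.002792438699234019
```

View pics/w8.png

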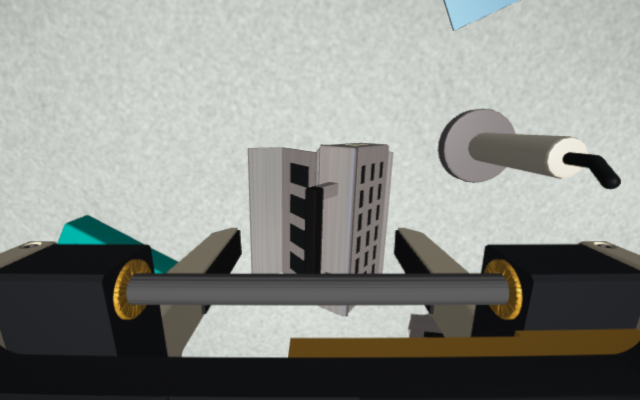

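Run:
```python
from h import *
import pickle
c=pickle.load(open('w8.pkl','rb'))[0]
print(proj(c,[[.464,.3959,.1301],[.464,.3959,.118],[.4628,.3919,.129],[.4459,.344,.126],[.4601,.3803,.13]]))
```

```text
[[315.8302 186.9274]
 [315.8926 184.2689]
 [315.9914 191.3375]
 [315.177  243.957 ]
 [317.2676 204.6733]]
```

```bash
python3 -m creep '0 0 -40 0 -1;0 0 -80 0 -1;0 0 -98 0 -1;0 0 -100 0 -1;0 0 -100 0 -1;0 0 -100 0 1;0 0 -100 0 1;0 0 -100 0 1;0 0 -100 0 1;0 0 -100 0 1;0 0 -100 0 1;0 0 -100 0 1' 10;  python3 -m creep '0 0 0 0 1;0 0 0 0 1;0 0 0 0 1'
```

```text
t: 19.3
ee_pos: [0.4599, 0.3809, 0.1291]
eef_rot: [-2.549, -1.837, 0.0]
wrist_force: [0.2, -0.0, 0.2]
finger_gap: 0.0278
t: 19.68
ee_pos: [0.4593, 0.3811, 0.1292]
eef_rot: [-2.548, -1.836, 0.001]
wrist_force: [-3.1, 0.4, 1.7]
finger_gap: 0.0205
```

```bash
python3 -m creep '0 0 0 0 1;0 0 0 0 1';  python3 -m creep '0 0 4 0 1;0 0 8 0 1;0 0 14 0 1;0 0 20 0 1;0 0 20 0 1'; python3 snap.py w9
```

```text
t: 19.92
ee_pos: [0.4594, 0.3811, 0.1292]
eef_rot: [-2.548, -1.836, 0.001]
wrist_force: [-2.6, 0.7, 2.4]
finger_gap: 0.0202
t: 20.55
ee_pos: [0.4604, 0.3812, 0.1501]
eef_rot: [-2.549, -1.836, -0.003]
wrist_force: [0.5, -1.0, -1.2]
finger_gap: 0.017
20.55 [0.4604 0.3812 0.1501] [-2.5487 -1.8363 -0.0027] 0.010102424649579457
```

View pics/w9.png

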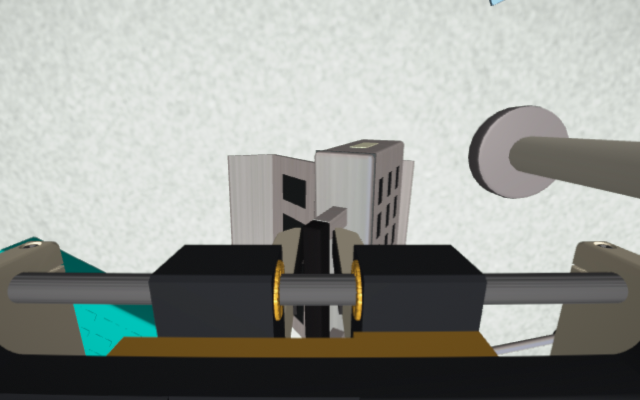

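```bash
python3 -m creep '0 0 6 0 1;0 0 12 0 1;0 0 20 0 1;0 0 30 0 1;0 0 40 0 1;0 0 40 0 1' 12; python3 snap.py w10
python3 - <<'E'
from h import *
im=grab_frame('scene')[:,:,::-1]; x,y=380,130; cv2.imwrite('pics/scene10.png',cv2.resize(im[y:y+130,x:x+130],None,fx=4.5,fy=4.5,interpolation=cv2.INTER_CUBIC))
E
```

```text
t: 21.35
ee_pos: [0.4603, 0.3817, 0.1904]
eef_rot: [-2.548, -1.837, -0.004]
wrist_force: [0.5, 1.1, -2.7]
finger_gap: 0.0148
21.35 [0.4603 0.3817 0.1904] [-2.5476 -1.8365 -0.0039] 0.016010816304185924
```

View pics/w10.png

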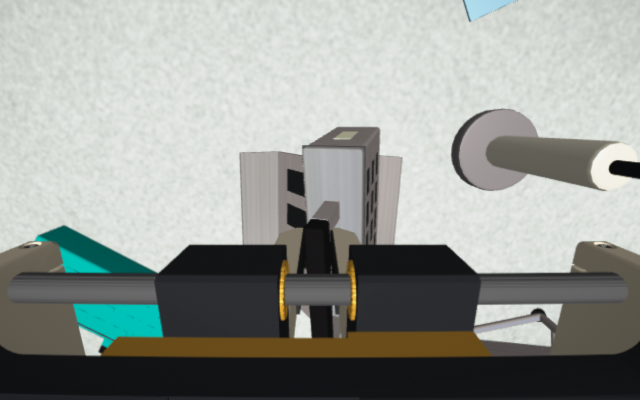

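View pics/scene10.png

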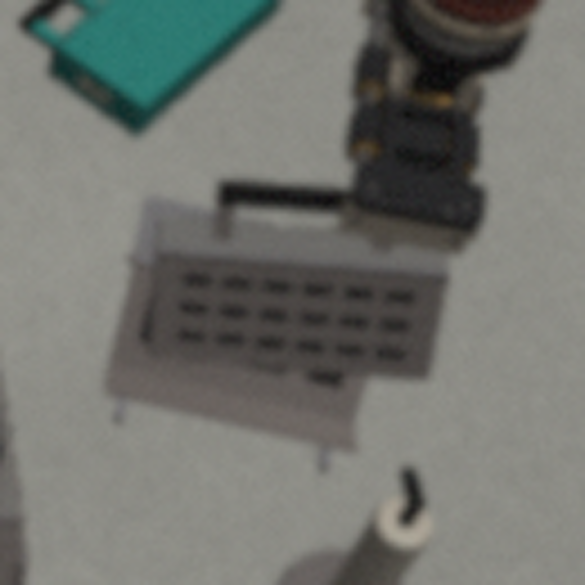

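```bash
python3 -m creep '0 0 20 0 1;0 0 45 0 1;0 0 75 0 1;0 0 110 0 1;0 0 140 0 1;0 0 150 0 1;0 0 150 0 1;0 0 150 0 1' 12; python3 snap.py w11
python3 - <<'E'
from h import *
im=grab_frame('scene')[:,:,::-1]; x,y=370,110; cv2.imwrite('pics/scene11.png',cv2.resize(im[y:y+130,x:x+150],None,fx=4.5,fy=4.5,interpolation=cv2.INTER_CUBIC))
E
```

```text
t: 22.45
ee_pos: [0.459, 0.3807, 0.3372]
eef_rot: [-2.549, -1.836, 0.006]
wrist_force: [0.8, -0.4, -3.0]
finger_gap: 0.0119
22.45 [0.459  0.3807 0.3372] [-2.5487 -1.8363  0.0062] 0.004229288588833642
```

View pics/w11.png

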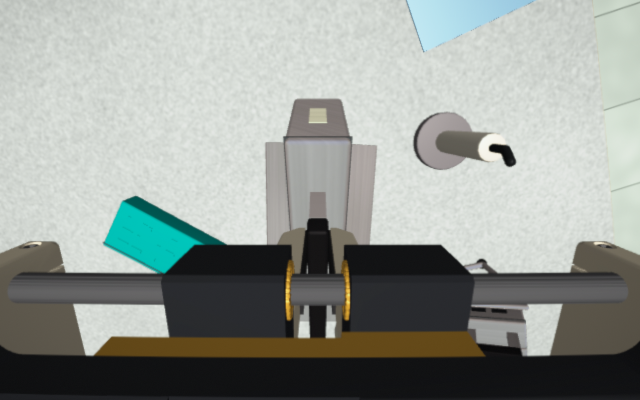

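View pics/scene11.png

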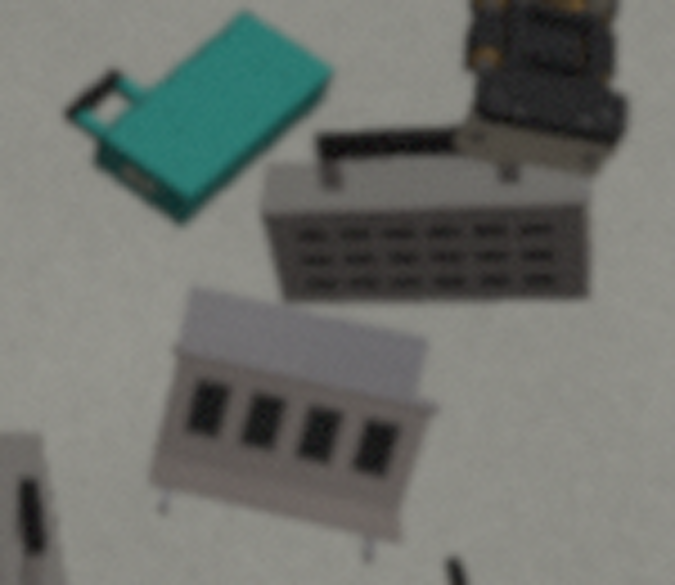

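Run:
```python
from h import *
import pickle
from scipy.optimize import least_squares
c=pickle.load(open('w11.pkl','rb'))[0]
st=manip.state(); Rt=R.from_rotvec(st['eef_rot']).as_matrix(); p=st['ee_pos']
y=Rt[:,1]; up=np.array([0,0,1.]); a=np.cross(y,up); a/=np.linalg.norm(a)
# u direction horizontally = toward camera side
cam=c[2][:3,3]; a*=np.sign(a@(cam-p)); print('u dir',a, 'y',y)
L=[(90,-20,90),(90,20,90),(90,-20,0),(90,20,0),(55,-6,130),(55,6,130)]
px=np.array([[284,137],[351,137],[292,98],[343,98],[306,219],[329,219]],float)
best=None
def P(q):
    th,d,h,e,z=q # pitch: u end up positive ; grasp at (d,h) on cassette in mm located at tool point p + up*z
    o=[]
    ud=a*np.cos(th)+up*np.sin(th); hd=-a*np.sin(th)+up*np.cos(th)
    for u,t,hh in L: o.append(p+ud*(u-d)/1e3+hd*(hh-123)/1e3+y*(t*s+e)/1e3+up*z/1e3)
    return np.array(o)
for s in (1,-1):
    f=lambda q:np.r_[(proj(c,P(q))-px).ravel(),(q[4]-0)/5]
    r=least_squares(f,[.3,38,0,0,-2],loss='soft_l1'); print(s,np.degrees(r.x[0]),r.x[1:],np.sqrt(2*r.cost/12),r.fun.round(1))
```

```text
u dir [ 0.3166  0.9486 -0.    ] y [ 0.9486 -0.3166 -0.0018]
1 18.73747602621317 [ 35.9729  27.1014  -0.2144 -19.3237] 1.3538796035144252 [ 1.  -1.8 -0.9 -1.8  2.7  0.2 -2.4  0.2  0.8  1.1 -0.9  1.1 -3.9]
-1 20.57977366475731 [ 38.3772  86.5538  -0.8065 -30.1127] 6.668693220940895 [ 63.5   0.6 -65.2   0.6  47.2  -0.  -48.2  -0.   20.4  -0.5 -22.4  -0.5
  -6. ]
```

```bash
python3 -c "
import cv2
im=cv2.imread('pics/w11.png'); a=im[85:250,240:400]
cv2.imwrite('pics/w11z.png',cv2.resize(a,None,fx=3.6,fy=3.6,interpolation=cv2.INTER_CUBIC))
"
```

```text
(no output)
```

View pics/w11z.png

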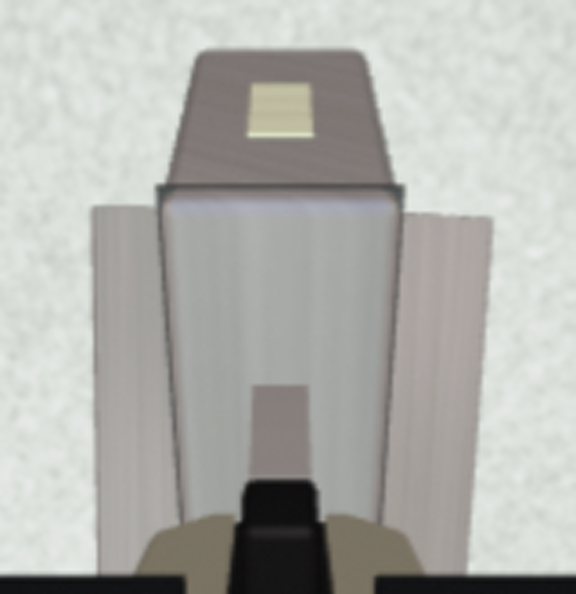

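```bash
cat > pitch.py <<'E'
from h import *
import pickle,sys
from scipy.optimize import least_squares
def fit(name,L,px,sgn=1):
    c=pickle.load(open(name+'.pkl','rb'))[0]
    Tc=np.linalg.inv(calibration('wrist')['T_tool_cam']); T=c[2]@Tc; Rt=T[:3,:3]; p=T[:3,3]
    y=Rt[:,1]; up=np.array([0,0,1.]); a=np.cross(y,up); a/=np.linalg.norm(a)
    a*=np.sign(a@(c[2][:3,3]-p))*sgn
    def P(q):
        th,d,e,z=q
        ud=a*np.cos(th)+up*np.sin(th); hd=-a*np.sin(th)+up*np.cos(th)
        return np.array([p+ud*(u-d)/1e3+hd*(hh-123)/1e3+y*(t+e)/1e3+up*z/1e3 for u,t,hh in L])
    f=lambda q:(proj(c,P(q))-px).ravel()
    r=least_squares(f,[.3,38,0,-2],loss='soft_l1'); print('pitch',np.degrees(r.x[0]),'d,e,z',r.x[1:]); print(r.fun.round(1))
    return r.x,p,a,y
if __name__=='__main__':
    L=[(90,-20,90),(90,20,90),(90,-20,0),(90,20,0),(55,-6,130),(55,6,130),(55,-6,116),(55,6,116)]
    px=np.array([[158,188],[403,188],[197,52],[370,52],[233,525],[328,525],[243,482],[318,482]])/3.6+[240,85]
    fit('w11',L,px)
E
python3 pitch.py
```

```text
pitch 17.643417659781818 d,e,z [36.3601  0.452  -1.054 ]
[-1.4  0.4  2.   0.4 -0.9  0.1 -0.3  0.1  1.7  0.6 -1.1  0.6 -0.3 -3.3
  0.8 -3.3]
```

```bash
python3 -m creep '8 -20 4 -5 1;20 -50 10 -12 1;34 -84 10 -20 1;48 -118 10 -28 1;62 -152 10 -36 1;76 -186 10 -44 1;90 -220 10 -52 1;104 -255 10 -60 1;118 -290 10 -68 1;130 -320 10 -74 1;139 -342 10 -77 1;139 -342 10 -77 1' 12; python3 -m creep '0 0 0 0 1;0 0 0 0 1'; python3 snap.py w12
python3 - <<'E'
from h import *
im=grab_frame('scene')[:,:,::-1]; x,y=260,130; cv2.imwrite('pics/scene12.png',cv2.resize(im[y:y+150,x:x+160],None,fx=4,fy=4,interpolation=cv2.INTER_CUBIC))
E
```

```text
t: 24.05
ee_pos: [0.5988, 0.0365, 0.3485]
eef_rot: [3.136, -0.156, -0.001]
wrist_force: [-0.9, 0.7, -3.0]
finger_gap: 0.0118
t: 24.3
ee_pos: [0.5987, 0.041, 0.3488]
eef_rot: [-3.137, 0.144, 0.001]
wrist_force: [-0.4, -0.4, -3.8]
finger_gap: 0.0119
24.3 [0.5987 0.041  0.3488] [-3.137   0.1442  0.0012] 0.007437412778702118
```

View pics/w12.png

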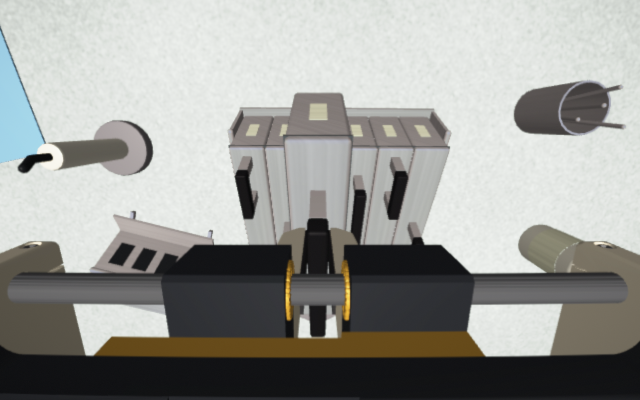

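View pics/scene12.png

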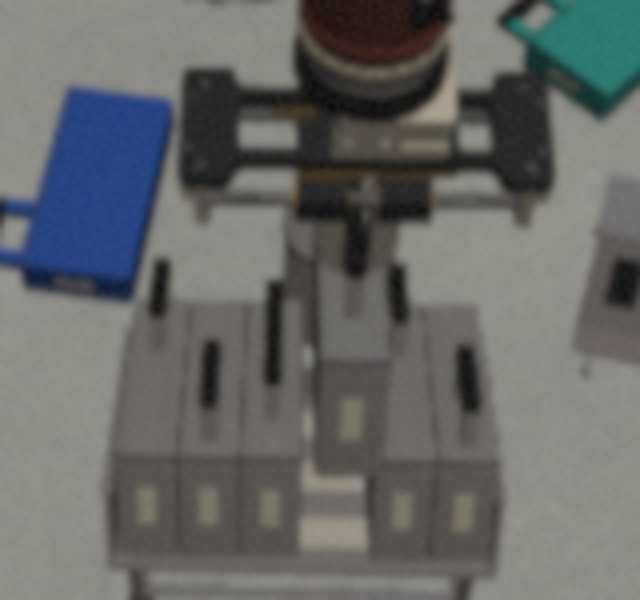

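```bash
python3 -m creep '0 -2.5 -20 -0.2 1;0 -2.5 -50 -0.2 1;0 -2.5 -80 -0.2 1;0 -2.5 -105 -0.2 1;0 -2.5 -125 -0.2 1;0 -2.5 -138 -0.2 1;0 -2.5 -140 -0.2 1;0 -2.5 -140 -0.2 1' 12; python3 snap.py w13
python3 - <<'E'
from h import *
im=grab_frame('scene')[:,:,::-1]; x,y=260,130; cv2.imwrite('pics/scene13.png',cv2.resize(im[y:y+150,x:x+160],None,fx=4,fy=4,interpolation=cv2.INTER_CUBIC))
E
```

```text
t: 25.4
ee_pos: [0.5994, 0.0364, 0.2099]
eef_rot: [3.138, -0.154, 0.002]
wrist_force: [0.5, 0.2, -3.5]
finger_gap: 0.0121
25.4 [0.5994 0.0364 0.2099] [ 3.1378 -0.1545  0.0023] 0.009319246498676052
```

View pics/w13.png

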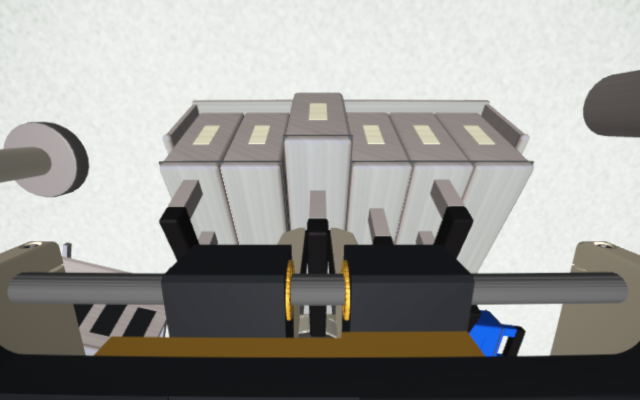

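View pics/scene13.png

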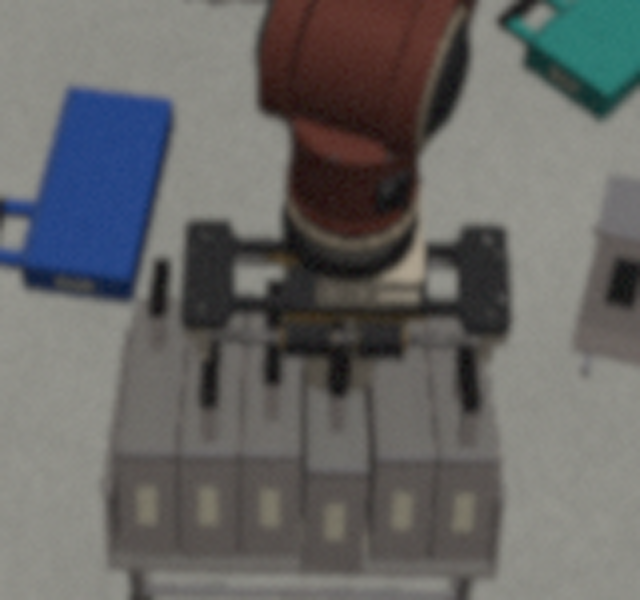

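```bash
python3 -m creep '0 0.5 -5 0 1;0 0.5 -10 0 1;0 0.5 -14 0 1;0 0.5 -14 0 1' 12; python3 snap.py w14
python3 - <<'E'
from h import *
im=grab_frame('scene')[:,:,::-1]; x,y=260,130; cv2.imwrite('pics/scene14.png',cv2.resize(im[y:y+150,x:x+160],None,fx=4,fy=4,interpolation=cv2.INTER_CUBIC))
E
```

```text
t: 26.0
ee_pos: [0.5979, 0.0366, 0.1974]
eef_rot: [-3.136, 0.155, 0.003]
wrist_force: [-5.7, 1.5, 10.0]
finger_gap: 0.012
26.0 [0.5979 0.0366 0.1974] [-3.1359  0.1551  0.0027] 0.003881797573648068
```

View pics/w14.png

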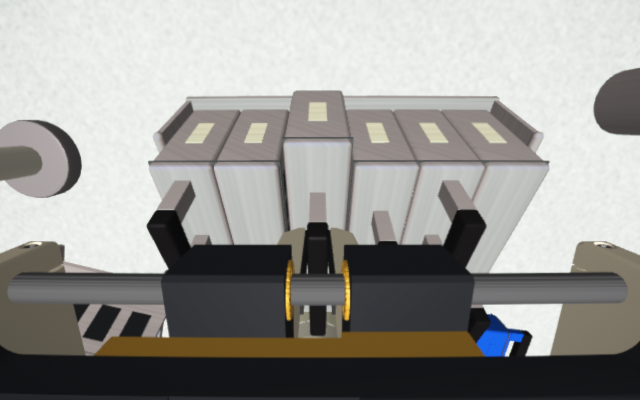

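View pics/scene14.png

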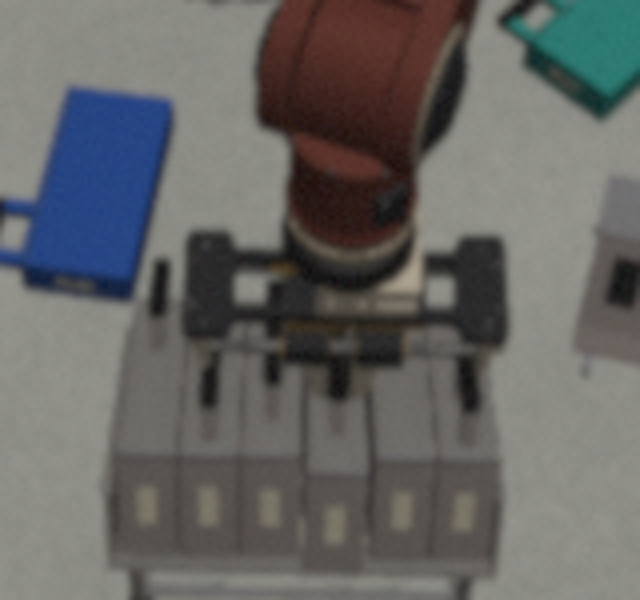

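```bash
python3 -m creep '0 0 0 0 1;0 0 0 0 1;-2 0 -2 0 1;-4 0 -4 0 1;-4 0 -4 0 1' 4; python3 snap.py w15
python3 - <<'E'
from h import *
im=grab_frame('scene')[:,:,::-1]; x,y=260,130; cv2.imwrite('pics/scene15.png',cv2.resize(im[y:y+150,x:x+160],None,fx=4,fy=4,interpolation=cv2.INTER_CUBIC))
E
```

```text
t: 26.72
ee_pos: [0.5963, 0.0364, 0.1929]
eef_rot: [-3.138, 0.155, -0.007]
wrist_force: [-1.1, -0.2, 5.4]
finger_gap: 0.012
26.725 [0.5963 0.0364 0.1929] [-3.1377  0.1552 -0.0067] 0.00491504465253478
```

View pics/scene15.png

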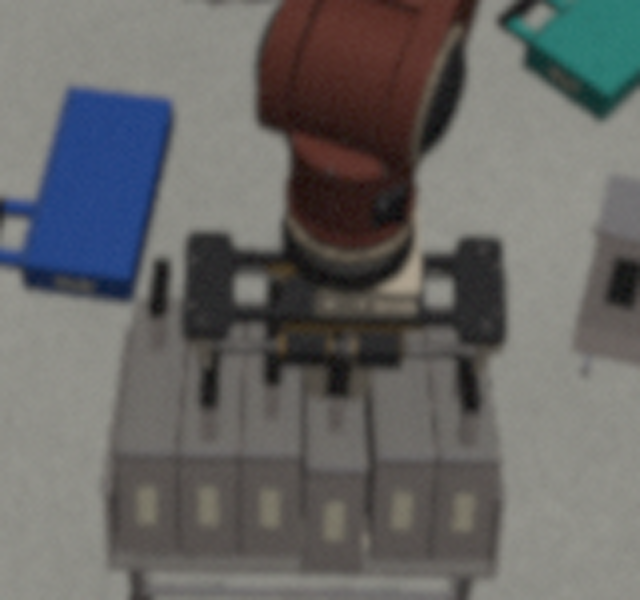

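View pics/w15.png

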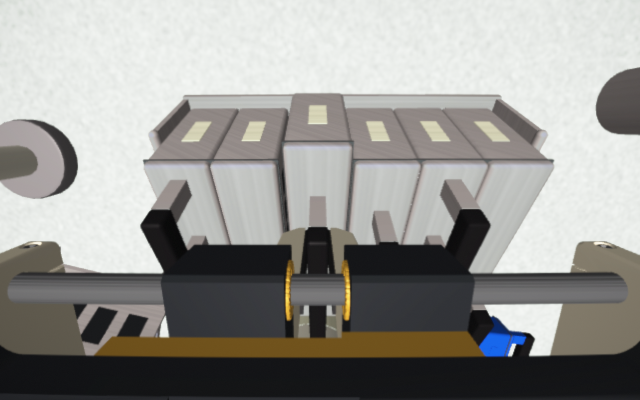

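```bash
python3 -c "
import cv2
im=cv2.imread('pics/w15.png'); a=im[85:250,240:400]
cv2.imwrite('pics/w15z.png',cv2.resize(a,None,fx=3.6,fy=3.6,interpolation=cv2.INTER_CUBIC))
"
```

```text
(no output)
```

View pics/w15z.png

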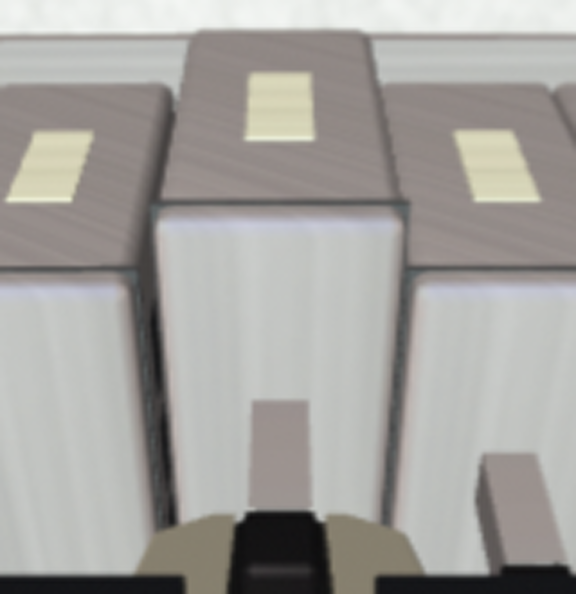

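Run:
```python
from pitch import *
L=[(90,-20,90),(90,20,90),(90,-20,0),(90,20,0),(55,-6,130),(55,6,130),(55,-6,116),(55,6,116)]
px=np.array([[152,205],[408,205],[190,32],[372,32],[228,568],[335,568],[235,515],[327,515]])/3.6+[240,85]
x,p,a,y=fit('w15',L,px)
q=np.load('rack.npy'); Rr=R.from_euler('ZY',[q[2],-np.radians(25)]).as_matrix(); o0=np.array([q[0],q[1],.056])
up=np.array([0,0,1.]);th,d,e,z=x; ud=a*np.cos(th)+up*np.sin(th); hd=-a*np.sin(th)+up*np.cos(th)
for u,h in ((90,0),(-90,0),(0,0)):
    print((u,h),(Rr.T@(p+ud*(u-d)/1e3+hd*(h-123)/1e3+y*e/1e3+up*z/1e3-o0)*1e3).round(1))
```

```text
pitch 21.421321253693005 d,e,z [39.0596  0.7933  6.5272]
[-2.   0.2  2.7  0.2 -0.4  0.2  0.3  0.2  2.5  0.7 -2.6  0.7  1.4 -3.2
 -1.3 -3.2]
(90, 0) [98.6 34.9  6.5]
(-90, 0) [-81.1  35.5  17.7]
(0, 0) [ 8.8 35.2 12.1]
```

```bash
python3 -m creep '-3 0 -2 0 1;-6 0 -4 0 1;-9 0 -6 0 1;-9 0 -6 0 1' 3; python3 -m creep '0 0 0 0 0.6;0 0 0 0 0.6;0 0 0 0 0.6'; python3 snap.py w16
python3 - <<'E'
from h import *
im=grab_frame('scene')[:,:,::-1]; x,y=260,130; cv2.imwrite('pics/scene16.png',cv2.resize(im[y:y+150,x:x+160],None,fx=4,fy=4,interpolation=cv2.INTER_CUBIC))
E
```

```text
t: 27.32
ee_pos: [0.5858, 0.0368, 0.1852]
eef_rot: [3.138, -0.155, 0.0]
wrist_force: [-0.4, 0.3, 4.8]
finger_gap: 0.0119
t: 27.7
ee_pos: [0.5857, 0.0371, 0.1846]
eef_rot: [3.138, -0.155, -0.001]
wrist_force: [0.5, 0.9, 0.3]
finger_gap: 0.0186
27.7 [0.5857 0.0371 0.1846] [ 3.1378 -0.1548 -0.0014] 0.003785627500317812
```

View pics/scene16.png

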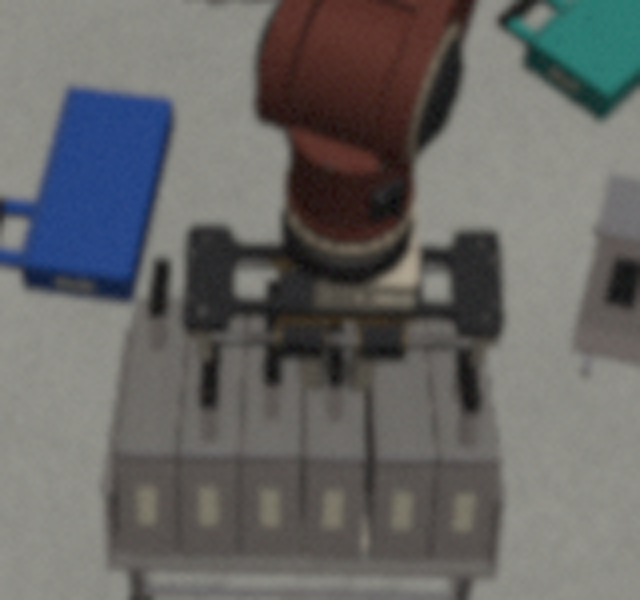

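View pics/w16.png

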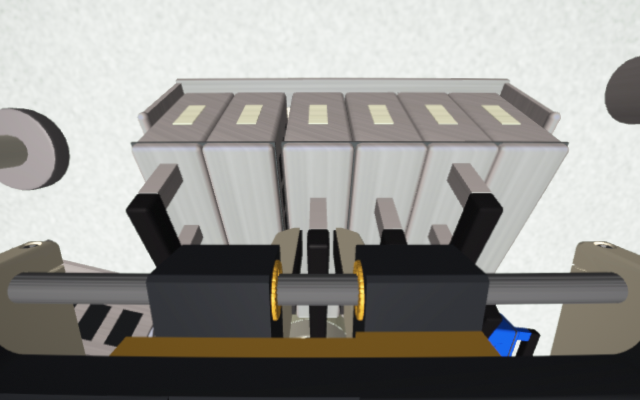

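It now sits level with the others, against its twin. I'll retreat straight up and check.

```bash
python3 -m creep '0 0 0 0 0.5;0 0 0 0 0.5;0 0 10 0 0.5;0 0 30 0 0.5;0 0 60 0 0.5;0 0 100 0 0;-30 0 150 0 -1;-60 0 180 0 -1;-60 0 180 0 -1;-60 0 180 0 -1'; python3 snap.py w17
python3 - <<'E'
from h import *
im=grab_frame('scene')[:,:,::-1]; x,y=260,130; cv2.imwrite('pics/scene17.png',cv2.resize(im[y:y+150,x:x+160],None,fx=4,fy=4,interpolation=cv2.INTER_CUBIC))
im=grab_frame('top')[:,:,::-1]; cv2.imwrite('pics/top17.png',im)
im=cv2.imread('pics/w17.png'); cv2.imwrite('pics/w17z.png',cv2.resize(im[60:260,200:460],None,fx=3,fy=3,interpolation=cv2.INTER_CUBIC))
E
```

```text
t: 29.05
ee_pos: [0.526, 0.0376, 0.3646]
eef_rot: [-3.137, 0.154, 0.001]
wrist_force: [-0.1, 0.7, -0.1]
finger_gap: 0.0691
29.05 [0.526  0.0376 0.3646] [-3.1371  0.1537  0.0007] 0.029728948398026228
```

View pics/scene17.png

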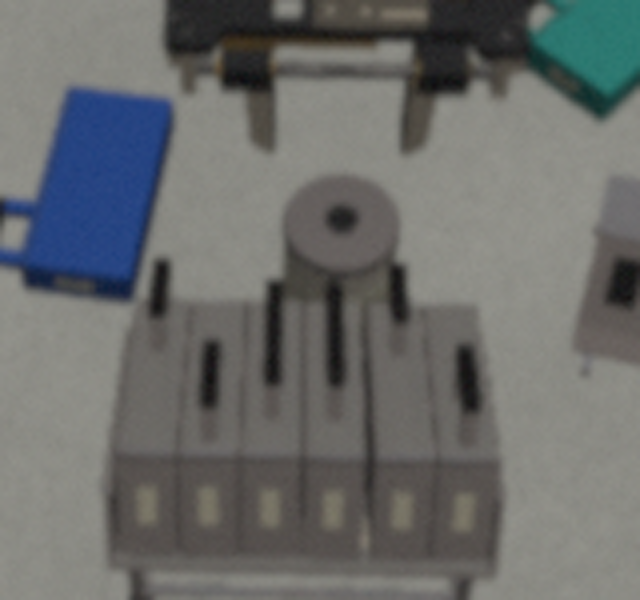

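View pics/w17z.png

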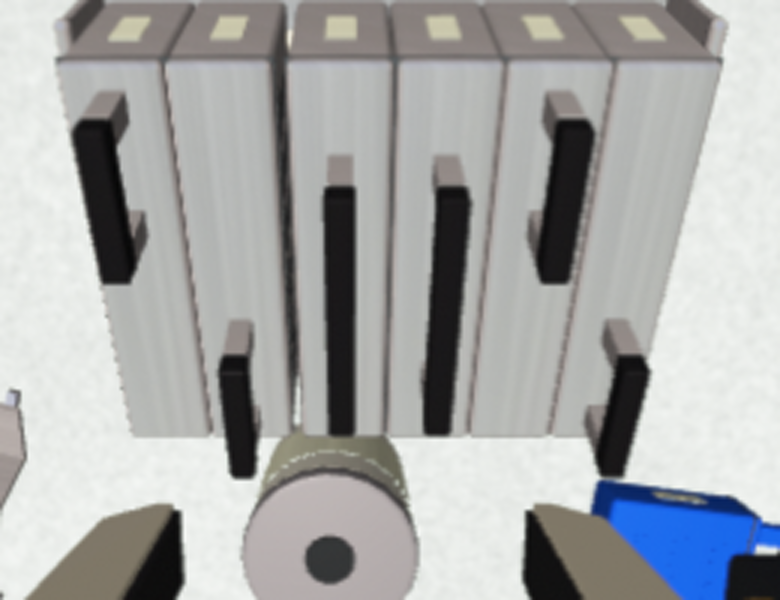

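View pics/top17.png

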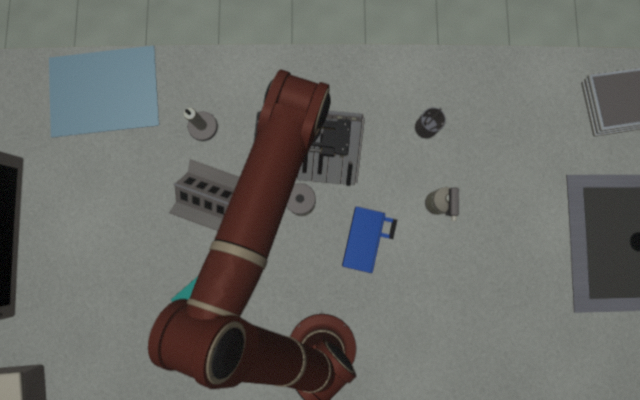

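```bash
python3 -c "
from bench import manip
print(manip.state()['t'],manip.state()['wrist_force']); print(manip.sign_off())"
```

```text
29.2 [-0.06155962 -0.26388893  0.2266069 ]
the job is handed in; nothing more can be done
None
```

I filed the stray cassette directly to the left of its twin and handed the job in at about 29 s. `sign_off()` reports no verdict, so what follows is what my own checks showed.

**Making room:** I slid the twin and the two cassettes to its right up to the right end of the rack. I then slid the two left-hand cassettes to the left end, which opened a gap of about 46 mm.

**Placing:** I lifted the stray off the stand by the end of its bow so that it hung close to the rack's slope, about 18° against 25°. I set it down in the gap, let it settle onto the floor and the lip, and released it.

**Last checks:**
- **Position:** In the final wrist and scene pictures the stray is handle up, flush with the twin. Its ends and top line up with the others.
- **Row:** All six cassettes look square. The only visible gap, a few millimetres, is on the stray's left.
- **Bystanders:** The spray bottle, wipes tub, beaker and lamp show at their starting places in the top view.
- **Robot:** The gripper is clear of everything, with wrist force near zero.

**Problems along the way:**
- **Tipping:** My first try at sliding the twin tipped the three right-hand cassettes a few degrees. I stood them back up, gripped harder and carried part of the weight while sliding them. None was lifted out, though the cassette next to the gap on the left may have cleared the floor by 1–2 mm for a moment.
- **Fit before release:** A pose fit just before the final lowering still put the stray about 12 mm above the floor and about 10 mm up the slope. I did not repeat that fit after release, so the final seating rests on the pictures.

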